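# Hardness check of a denture-acrylic sample plate

## Task

Slide the sample plate with the pink acrylic pad into the channel of the blue test stand, grip tab towards the robot, until it is fully home against the end stop. Then take the white hardness probe out of its black rest and hold it upright with the brass tip inside the red-ringed spot on the pad, pressing gently so that the spring plunger is about half-way in (4 of its 8 mm). Finish while still holding the probe there, and leave the ivory plate, wax tin, study model and stone block where they are.

Things in the scene. Friction and masses are not known exactly. Their poses are not given: they have to be found in the camera images.
- pink_plate_tab (a point): Centre of the pink plate's grip tab, 26 mm above the plate's underside. Grey tab, 22 mm long (x), 10 mm thick (y: grip across it), from the plate's top (8 mm) to 42 mm above the underside, 34 mm behind (-x) the plate's centre. x points from the tab to the plate's leading edge, which is 79 mm ahead of this point.
- ivory_plate_tab (a point): Same point of the second plate, of the same shape but with an ivory pad and no ring. Leave it alone; it and the pink plate swap places at random.
- mark (a point): Centre of the red-ringed spot on the top face of the pink plate (8 mm above its underside; pad and print are flush). Red ring 15 mm outside, 10 mm inside diameter, white within. In the plate's axes it lies 48 mm ahead (+x) and 7 mm to the left (+y) of the tab's centre.
- stand_home (a point): Where the tab's centre is when the plate is fully home, 34 mm above the bench; +x is the way the plate slides in. Along x from this point: floor from -33 to +91 mm, flared lead-in (80 mm wide at its mouth) +5 to +24, straight guides +24 to +81, face of the end stop +79. The tab and the plate's rear stay outside the guides.
- stand: Fixed test stand: blue base 124 x 96 mm, its floor 8 mm above the bench, with an aluminium channel 63 mm wide, open at -x. Lips over its edges leave 10 mm above the floor for the 8 mm plate; guides, lips and stop reach 22 mm above the bench. Origin on the bench, 34 mm ahead (+x) of stand_home; same axes.
- pink_plate: Loose sample plate lying flat: aluminium, 90 (x) x 60 (y) x 8 mm, about 90 g, with a thin pink pad on top that carries the red-ringed spot and a grey grip tab at its rear. Origin at the centre of its underside, axes as at its tab.
- probe_grip (a point): Grip point on the probe's axis, 80 mm above the lower end of its nose, on the white barrel (18 mm in diameter, from 38 to 110 mm above the nose's end). z is the axis and points up. At the start the probe hangs upright in the rest, this point 94 mm above the bench.
- probe_tip (a point): Brass tip of the probe's plunger, on the probe's axis; it stands 10 mm below the nose (90 mm below the grip point) when free and moves up as the plunger goes in.
- probe: Loose round pen-like hardness probe, about 100 g; origin on its axis at the lower end of its nose, z up along it. From there: steel nose 12 mm in diameter to 30 mm, dark collar 28 mm in diameter to 38 mm, white barrel 18 mm in diameter to 110 mm, blue cap to 116 mm.
- plunger (a joint): How far the spring plunger is pushed into the nose: 0 free, 0.008 m fully in. The spring needs about 1 N to start and 5 N for fully in (3 N at half-way).
- rest: Fixed black block, 64 x 64 x 44 mm high, with an 18 mm bore upright through its centre in which the probe's nose hangs, so the probe is lifted straight up by at least 45 mm to clear it. Origin at the centre of its underside.
- wax_tin: Loose blue and white round tin of pink wax, 69 mm across, 25 mm high; origin under its centre. Leave alone.
- study_model: Loose light-blue plaster dental model, 84 x 75 x 39 mm; origin under its centre. Leave alone.
- die_block: Loose beige stone block, 51 x 56 x 27 mm; origin under its centre. Leave alone.
Mind the look-alikes: they are no part of the job. What is shaped like the rest but purple is not meant.

How it is judged:
On the way, in this order (a step that is already met when the one before it is completed fails the run):
1. the pink plate is in the channel, fully home against the end stop (x of pink_plate_tab in the frame of stand_home between -0.003 and 0.003 m and y of pink_plate_tab in the frame of stand_home between -0.004 and 0.004 m and z of pink_plate_tab in the frame of stand_home between -0.003 and 0.003 m and angle between the x axis of pink_plate_tab and the x axis of stand_home, either way round below 0.08 rad), for 0.2 s.
2. the probe is lifted clear of its rest (distance between probe_grip and rest above 0.14 m and contact force between probe and rest below 0.1 N and contact force between the fingers and probe above 1 N), for 0.2 s.
At the end, for the whole second after the job is handed in: Plate home in the stand (tab within 3 mm along, 4 mm across, 3 mm in height, 0.08 rad yaw). Probe held in the fingers, still, within 0.1 rad of upright, tip within 6.5 mm of the spot's centre, plunger 2 to 6.2 mm in, 1 to 8 N on the plate, touching neither stand nor rest (all of step 1 and horizontal distance between probe_tip and mark below 0.0065 m and angle between probe_grip's own z axis and vertical below 0.1 rad and height (world z) of probe_grip above 0.08 m and value of joint plunger between 0.002 and 0.0062 m and contact force between probe and pink_plate between 1 and 8 N and contact force between the fingers and probe above 1 N and contact force between probe and stand below 0.1 N and contact force between probe and rest below 0.1 N and linear speed of probe below 0.02 m/s); the arm keeps its last pose, push and grip.
It fails at once if the probe is pressed hard on the plate (over 15 N) (contact force between probe and pink_plate above 15 N).
It fails at once if the ivory plate is moved more than 25 mm (distance of ivory_plate_tab from where it was at the start of the episode above 0.025 m).
It fails at once if the wax tin is moved more than 25 mm (distance of wax_tin from where it was at the start of the episode above 0.025 m).
It fails at once if the study model is moved more than 25 mm (distance of study_model from where it was at the start of the episode above 0.025 m).
It fails at once if the stone block is moved more than 25 mm (distance of die_block from where it was at the start of the episode above 0.025 m).
It also fails if it takes over 61 s, if anything falls off the work surface, if the arm or the gripper's body presses on something with over 40 N, if the wrist force passes 120 N, or if a joint passes its speed limit or range.

## Robot

A 6-joint arm with a two-finger parallel gripper is mounted at the origin on a cart in front of the work surface, level with it; the furniture and walls round the work are solid. World frame = base frame: x ahead of the robot, y to its left, z up, the work surface at z = 0. Lengths are in m, angles in rad, forces in N, time in s.
With the tool pointing down it reaches from about 0.35 to 0.975 m from the base axis. Payload 4.9 kg.
Tool frame: the origin (TCP) lies at the very end of the fingers, on their centre line; the grasp point (between the pads) lies behind it (manip.grip_depth is the z of the grasp point in the tool frame, in m); z points along the fingers, y is the direction in which the jaws open and shut (so a half turn about z gives the same grasp; the last joint's range is limited). The gripper opens to 85 mm and grips with 20 to 120 N. Pads are 22 mm wide; open, the fingers measure 114 mm over their backs; the gripper's body (76 mm by 85 mm) begins 54 mm behind the grasp point. The pads swing forward as they close: fully open they stand 13 mm farther back than shut.
Start: joints at [1.192, 0.053, 1.613, -0, 1.476, -0.119], TCP at [0.161, 0.604, 0.231] pointing down, gripper open.
Joint ranges: [-3.01, 3.01], [-1.01, 2.22], [0.06, 2.58], [-1.02, 4.17], [0.09, 2.62], [-3.14, 3.14]. Speed limits (rad/s): [2.57, 2.57, 3.14, 3.14, 3.14, 3.14].

## Interface

Orientations are given as a unit quaternion [w, x, y, z].
In Python, from plant import state, optics, manip, silhouettes, place_of gives the robot as it stands. The module is installed in compiled form; this text tells all that it offers.
- The arm moves only by the tool jog_arm, never from a script. Its argument "increments" is a list of rows, each an object with "slide": the shift along the tool's x, y, z in mm, a list of three; "rotation": the turn, a rotation vector about the tool's x, y, z in degrees, a list of three. A call has 1 to 20 rows; each row shifts and turns the commanded pose from where the row before left it, along the tool's axes as they then stand; what a row does not reach is not made up. A row lasts 1/12 s, in which the tool goes at most 41.7 mm and 7.16 degrees, less where a joint would pass 70% of its speed; a pose out of reach is approached as far as the arm can. A call with a gripper value outside its range is refused whole. "fingers" is the opening, from 0 (shut) to 1 (fully open), set as the call begins (left out, the last holds). The fingers move at their own pace and stop on an object; the grip force is fixed at half the most. Time passes only in rows, so rows that do not move let the fingers close. It gives the time, the measured TCP pose, the force and the opening at its end, in the units of the state.
- state(): the state, without advancing time (a new reading comes with each control period).
- optics.grab_frame(name): name is "scene" or "top" or "wrist"; returns a dict with "frame" (420x560x3 uint8, blue, green, red), "camera_matrix" (3x3 intrinsics, pixels), "R" (3x3) and "t" (3): a world point X has camera coordinates R X + t. Camera axes: x right, y down, z forward; pixel columns grow to the right and rows downward; lengths in m; the calibration is good to about 2 mm. The wrist camera is an equidistant fisheye: a pixel r from the principal point sees the ray r / f radians off the axis. A picture is of the moment at which its call begins. There is no depth.
- manip.job_done(): hands the job in, once; it reports no verdict.
Trained networks look in the newest picture that a camera, given by its name, has taken for a name from the list of things; names that differ only in an ending like _2 or _b are one class to them, and where a whole thing is asked for, a point or a joint stands for the part that bears it (a point fixed in the world has none). Each returns a list of dicts, best first, with "score" (0 to 1); they miss things now and then, are a little off and sometimes report something else, mostly with a low value. They report only what shows in the picture. A call takes as long as a camera call. They do not tell look-alikes from the thing itself.
- silhouettes(thing, camera): "mask" (420x560 bool, what is visible of it) and "bbox" ([left, top, right, bottom] in pixels, round what is visible of it).
- place_of(thing, camera): "uv" ([column, row] in pixels: a listed point, or the origin of a listed thing).
The state is a dict: "time": time; "joint_pos": joint angles; "joint_vel": joint speeds; "joint_efforts": joint torques, N m; "tool_pos": TCP position; "tool_rot": TCP orientation; "contact_force": force on the tool from outside, world axes, zero at the start; "ft_torque": the same for the moment, N m; "gripper_width": opening from 0.0 (shut) to 1.0 (fully open).
Only numpy, scipy, OpenCV 4.12 (cv2) and the standard library are available. Lean on these libraries where they do the work, as an engineer would, in place of code of your own. Each camera call takes 0.05 s, during which the arm holds its last target.

## Working session

There is one attempt and no reset: what is moved stays moved. The work goes in short steps, Python scripts to look and compute and a tool call to move; the robot and the scene stay as the last step left them, time stands still between calls to the robot, and variables do not carry over. Pictures are saved under pics/ and viewed, and the job is handed in when it is done.

Besides the shell and the picture viewer there is one more tool, called after "Request:" as name([rows], argument=value, ...), one row to a line, values as JSON. jog_arm: Moves the arm, as the interface text tells. Its arguments: {"type":"object","properties":{"increments":{"type":"array","items":{"type":"object","properties":{"slide":{"type":"array","items":{"type":"number"}},"rotation":{"type":"array","items":{"type":"number"}}}}},"fingers":{"type":"number"}},"required":["increments"]}

```bash
mkdir -p pics; ls; python3 - <<'E'
from plant import state, optics, manip, silhouettes, place_of
import cv2
print(state()); print(manip.grip_depth)
for n in ["scene","top","wrist"]:
    f=optics.grab_frame(n); cv2.imwrite(f"pics/{n}0.png",f["frame"]); print(n,f["camera_matrix"].tolist(),f["R"].tolist(),f["t"].tolist())
E
```

```text
pics
{'time': 0.0, 'joint_pos': array([ 1.19198850e+00,  5.33468060e-02,  1.61432020e+00, -1.78386442e-05,
        1.47598057e+00, -1.18998025e-01]), 'joint_vel': array([ 0.00047632, -0.000201  ,  0.00095448,  0.00155143,  0.0012863 ,
       -0.00032318]), 'joint_efforts': array([ 1.78074210e-03, -3.93674862e+01, -3.70183432e+01,  1.80771185e-04,
        7.08942898e-03,  1.32829027e-05]), 'tool_pos': array([0.16032926, 0.60343443, 0.2300536 ]), 'tool_rot': array([-2.44500842e-04,  1.29538931e-01,  9.91573804e-01, -9.97985183e-04]), 'contact_force': array([ 0.07903836,  0.2248988 , -0.41285828]), 'ft_torque': array([-0.00270086, -0.00397063,  0.060468  ]), 'gripper_width': 0.9972766820939081}
-0.0187
scene [[396.3011330657484, 0.0, 276.5272348045971], [0.0, 396.3011330657484, 210.9300281647211], [0.0, 0.0, 1.0]] [[0.4970242121582814, -0.8676869936424603, -0.009285127470789006], [-0.4592611553913973, -0.2539627691390617, -0.8512238853790339], [0.7362378173368974, 0.4273431793710164, -0.5247205764672022]] [-0.316380137949462, 0.3343078825222407, 0.6330109287807917]
top [[388.2566394310168, 0.0, 285.88953177594254], [0.0, 388.2566394310168, 212.8281561300885], [0.0, 0.0, 1.0]] [[0.01657871191442308, -0.9998285687037151, 0.008244969080532925], [-0.9816472637125485, -0.017842970952092634, -0.1898691076327823], [0.1899836728693412, -0.004945866100407204, -0.9817747921247477]] [-0.05934350223437929, 0.5632778604657888, 1.2046333775912783]
wrist [[325.19226210127806, 0.0, 279.0832184358355], [0.0, 325.19226210127806, 215.3831715589824], [0.0, 0.0, 1.0]] [[0.25755339218928736, 0.9662637786059305, -0.000748549250719637], [0.9277749091875107, -0.2470777363058463, 0.27961815052690253], [0.26999994084054535, -0.07271108839900725, -0.960110998567319]] [-0.6244837937992441, -0.03587538004544686, 0.37805676420567924]
```

View pics/scene0.png

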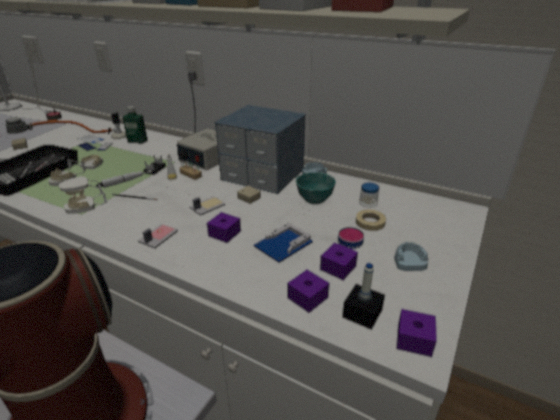

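View pics/top0.png

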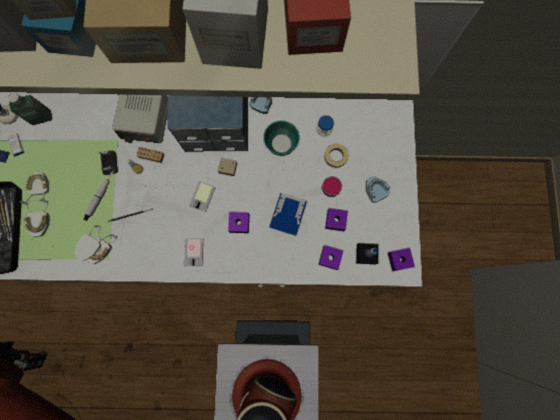

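View pics/wrist0.png

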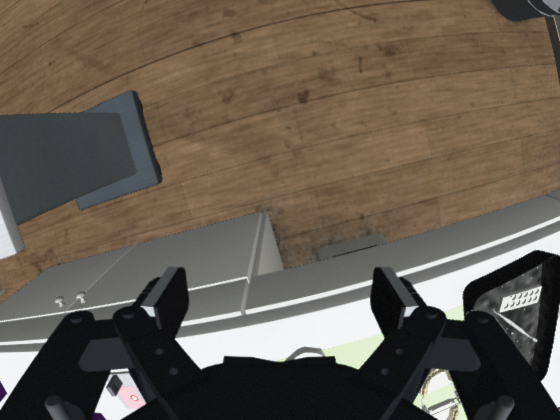

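```bash
cat > h.py <<'E'
from plant import state, optics, manip, silhouettes, place_of
import cv2, numpy as np
from scipy.spatial.transform import Rotation as Ro
def ray(f,uv,name):
    K=np.array(f["camera_matrix"]);R=np.array(f["R"]);t=np.array(f["t"])
    d=np.array([(uv[0]-K[0,2])/K[0,0],(uv[1]-K[1,2])/K[1,1]])
    if name=="wrist":
        r=np.hypot(*d); v=np.array([d[0]/r*np.sin(r),d[1]/r*np.sin(r),np.cos(r)]) if r>1e-9 else np.array([0,0,1.])
    else: v=np.array([d[0],d[1],1.])
    return -R.T@t, R.T@v
def at_z(f,uv,name,z):
    c,v=ray(f,uv,name); return c+v*(z-c[2])/v[2]
def proj(f,X,name):
    K=np.array(f["camera_matrix"]);p=np.array(f["R"])@np.asarray(X)+np.array(f["t"])
    if name=="wrist":
        a=np.arctan2(np.hypot(p[0],p[1]),p[2]);n=np.hypot(p[0],p[1])+1e-12;q=p[:2]/n*a
    else:q=p[:2]/p[2]
    return q*K[0,0]+K[:2,2]
def tri(rs):
    A=np.zeros((3,3));b=np.zeros(3)
    for c,v in rs:
        v=v/np.linalg.norm(v);P=np.eye(3)-np.outer(v,v);A+=P;b+=P@c
    return np.linalg.solve(A,b)
def crop(f,box,k,fn,g=1.8):
    x0,y0,x1,y1=box
    i=f["frame"][y0:y1,x0:x1]; i=cv2.resize(i,None,fx=k,fy=k,interpolation=cv2.INTER_CUBIC)
    i=(255*(i/255.)**(1/g)).astype(np.uint8); cv2.imwrite(fn,i)
def tool():
    s=state();q=s["tool_rot"];return np.array(s["tool_pos"]),Ro.from_quat([q[1],q[2],q[3],q[0]])
E
python3 - <<'E'
from h import *
Z=dict(pink_plate_tab=.026,ivory_plate_tab=.026,mark=.008,stand_home=.034,stand=0,pink_plate=0,probe_grip=.094,probe=.014,rest=0,wax_tin=0,study_model=0,die_block=0)
F={n:optics.grab_frame(n) for n in ["top","scene"]}
for k,z in Z.items():
    for n in F:
        for d in place_of(k,n)[:3]:
            print(k,n,np.round(d["uv"],1),round(d["score"],2),np.round(at_z(F[n],d["uv"],n,z),3))
crop(F["top"],(170,160,430,290),3,"pics/top1.png")
crop(F["scene"],(130,180,450,360),2.4,"pics/scene1.png")
print(state()["time"])
E
```

```text
pink_plate_tab top [192.9 262.1] 0.95 [0.402 0.248 0.026]
pink_plate_tab scene [147.2 235.7] 0.82 [0.402 0.25  0.026]
ivory_plate_tab top [196.5 204.8] 0.69 [0.591 0.248 0.026]
ivory_plate_tab scene [196.  201.1] 0.69 [0.602 0.254 0.026]
ivory_plate_tab scene [285.4 240.3] 0.33 [ 0.558 -0.071  0.026]
mark top [191.1 247.7] 0.85 [0.45  0.261 0.008]
mark scene [159.1 234.2] 0.68 [0.44  0.249 0.008]
mark scene [363.3 306.5] 0.18 [ 0.452 -0.314  0.008]
mark scene [160.4 236.6] 0.16 [0.433 0.238 0.008]
stand_home top [279.6 219.2] 0.58 [ 0.546 -0.029  0.034]
stand_home top [198.  203.2] 0.33 [0.595 0.241 0.034]
stand_home scene [278.4 238.1] 0.97 [ 0.548 -0.057  0.034]
stand top [287.2 211.3] 0.72 [ 0.58  -0.054 -0.   ]
stand scene [286.9 243.1] 0.86 [ 0.58  -0.063  0.   ]
stand scene [194.9 203.2] 0.32 [0.624 0.281 0.   ]
pink_plate top [191.3 250.8] 0.75 [0.441 0.262 0.   ]
pink_plate scene [161.2 236.9] 0.58 [0.441 0.244 0.   ]
probe_grip top [372.4 249.8] 0.52 [ 0.445 -0.318  0.094]
probe_grip scene [364.2 280.1] 0.59 [ 0.434 -0.313  0.094]
probe top [367.8 254.1] 0.65 [ 0.439 -0.321  0.014]
probe scene [363.2 307.2] 0.62 [ 0.444 -0.316  0.014]
rest top [397.4 258.3] 0.93 [ 0.428 -0.422  0.   ]
rest top [334.1 220.4] 0.87 [ 0.552 -0.213  0.   ]
rest top [239.1 223.1] 0.85 [0.537 0.107 0.   ]
rest scene [306.5 299.8] 0.97 [ 0.42  -0.199  0.   ]
rest scene [225.2 235.7] 0.95 [0.529 0.097 0.   ]
rest scene [361.6 309.5] 0.84 [ 0.45  -0.312  0.   ]
wax_tin top [329.  185.7] 0.79 [ 0.672 -0.196  0.   ]
wax_tin scene [349.4 240. ] 0.74 [ 0.672 -0.2    0.   ]
study_model top [376.9 185.4] 0.94 [ 0.676 -0.361  0.   ]
study_model scene [407.4 259. ] 0.88 [ 0.666 -0.353  0.   ]
die_block top [230.5 168.7] 0.84 [0.727 0.144 0.   ]
die_block scene [251.6 199.7] 0.87 [0.726 0.14  0.   ]
die_block scene [407.8 260. ] 0.71 [ 0.663 -0.355  0.   ]
1.45
```

View pics/top1.png

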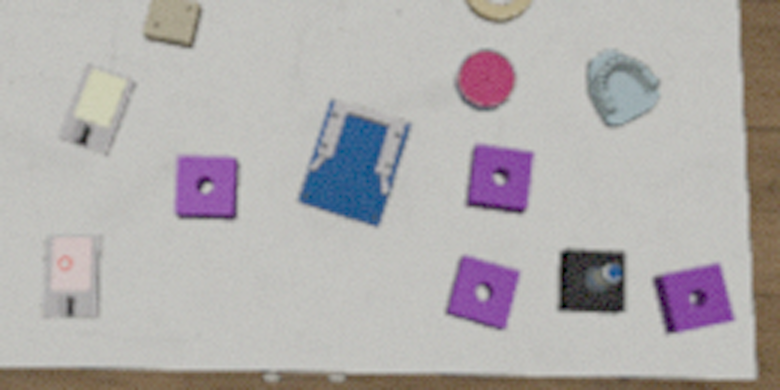

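View pics/scene1.png

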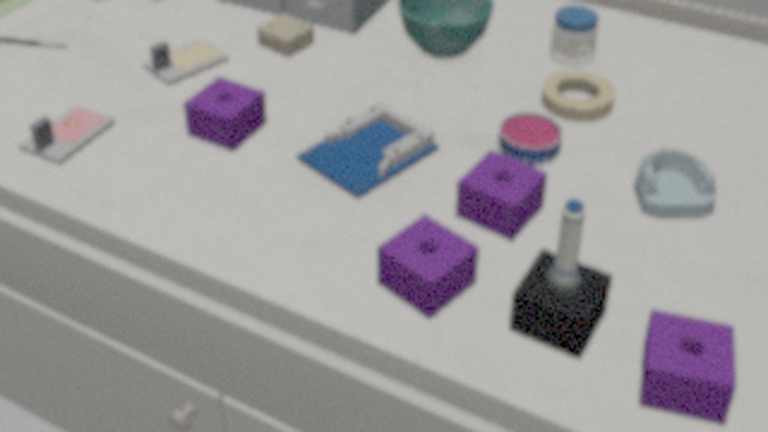

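```bash
python3 - <<'E'
from h import *
F={n:optics.grab_frame(n) for n in ["top","scene"]}
for k in ["stand","pink_plate","ivory_plate_tab"]:
    for n in F:
        for d in silhouettes(k,n)[:1]:
            m=d["mask"].astype(np.uint8); c,_=cv2.findContours(m,0,2); c=max(c,key=cv2.contourArea)
            r=cv2.boxPoints(cv2.minAreaRect(c)) if n=="top" else cv2.approxPolyDP(c,4,True)[:,0].astype(float)
            P=np.array([at_z(F[n],p,n,.008)[:2] for p in r])
            print(k,n,d["score"],m.sum()); print(np.round(r,1).tolist()); print(np.round(P,3).tolist(),np.round(P.mean(0),3))
            for i in range(len(P)):
                e=P[(i+1)%len(P)]-P[i]; print("  L",round(np.linalg.norm(e),3),"ang",round(np.degrees(np.arctan2(e[1],e[0])),1))
# blue floor in top
f=F["top"];hsv=cv2.cvtColor(f["frame"],cv2.COLOR_BGR2HSV)
m=cv2.inRange(hsv,(100,120,40),(125,255,255)); m[:, :260]=0; m[:,320:]=0; m[:185]=0; m[:240]=m[:240]; m[245:]=0
c,_=cv2.findContours(m,0,2); c=max(c,key=cv2.contourArea); r=cv2.boxPoints(cv2.minAreaRect(c)); P=np.array([at_z(f,p,"top",.008)[:2] for p in r]); print("blue",np.round(P,3).tolist(),P.mean(0))
for i in range(4):
    e=P[(i+1)%4]-P[i]; print("  L",round(np.linalg.norm(e),3),"ang",round(np.degrees(np.arctan2(e[1],e[0])),1))
E
```

```text
stand scene 0.92 1284
[[310.0, 235.0], [286.0, 223.0], [255.0, 245.0], [279.0, 262.0], [310.0, 243.0]]
[[0.632, -0.105], [0.652, -0.021], [0.524, -0.001], [0.494, -0.089], [0.6, -0.12]] [ 0.58  -0.067]
  L 0.086 ang 76.6
  L 0.13 ang 171.0
  L 0.092 ang -108.8
  L 0.111 ang -16.7
  L 0.036 ang 25.7
pink_plate top 0.65 507
[[184.0, 238.0], [202.0, 238.0], [202.0, 265.0], [184.0, 265.0]]
[[0.482, 0.286], [0.483, 0.227], [0.394, 0.222], [0.393, 0.281]] [0.438 0.254]
  L 0.06 ang -89.0
  L 0.089 ang -176.7
  L 0.059 ang 91.0
  L 0.089 ang 3.8
pink_plate scene 0.81 577
[[177.0, 229.0], [160.0, 223.0], [143.0, 230.0], [138.0, 241.0], [156.0, 247.0]]
[[0.482, 0.224], [0.482, 0.286], [0.433, 0.302], [0.39, 0.275], [0.394, 0.215]] [0.436 0.26 ]
  L 0.062 ang 90.4
  L 0.051 ang 161.8
  L 0.051 ang -148.5
  L 0.06 ang -86.5
  L 0.089 ang 5.7
ivory_plate_tab top 0.7 457
[[189.0, 204.60000610351562], [197.60000610351562, 180.1999969482422], [214.60000610351562, 186.1999969482422], [206.0, 210.60000610351562]]
[[0.595, 0.277], [0.681, 0.253], [0.661, 0.194], [0.576, 0.219]] [0.628 0.236]
  L 0.089 ang -15.6
  L 0.062 ang -108.8
  L 0.089 ang 163.9
  L 0.062 ang 71.5
ivory_plate_tab scene 0.74 426
[[223.0, 202.0], [214.0, 196.0], [196.0, 197.0], [189.0, 206.0], [202.0, 214.0]]
[[0.661, 0.201], [0.677, 0.248], [0.645, 0.293], [0.593, 0.276], [0.576, 0.213]] [0.63  0.246]
  L 0.049 ang 70.6
  L 0.055 ang 125.4
  L 0.055 ang -162.2
  L 0.065 ang -104.9
  L 0.086 ang -8.2
blue [[0.526, 0.004], [0.632, -0.028], [0.604, -0.116], [0.498, -0.082]] [ 0.56507996 -0.05555171]
  L 0.111 ang -16.9
  L 0.092 ang -107.8
  L 0.111 ang 162.4
  L 0.091 ang 72.4
```

```bash
cat >> h.py <<'E'
def campose():
    f=optics.grab_frame("wrist");p,R=tool();R=R.as_matrix()
    Rc=np.array(f["R"]);c=-Rc.T@np.array(f["t"])
    return f,R.T@(c-p),R.T@Rc.T  # cam in tool
E
python3 - <<'E'
from h import *
f,c,Rc=campose();print(c,Rc.round(3))
p,R=tool();print("TCP px",proj(f,p,"wrist"))
a=np.radians(183)
Rt=np.array([[np.cos(a),np.sin(a),0],[np.sin(a),-np.cos(a),0],[0,0,-1]])
for tp in ([.36,.25,.12],[.34,.25,.15],[.40,.25,.15],[.32,.25,.12]):
    Rw=Rt@Rc; cw=np.array(tp)+Rt@c; g=dict(camera_matrix=f["camera_matrix"],R=Rw.T,t=-Rw.T@cw)
    print(tp,[proj(g,X,"wrist").round() .tolist()for X in ([.404,.252,.026],[.452,.261,.008],[.482,.286,.008],[.482,.227,.008])])
E
```

```text
[ 7.08217234e-02  1.24410558e-04 -1.42350049e-01] [[-0.001 -0.96  -0.28 ]
 [ 1.    -0.001  0.001]
 [-0.001 -0.28   0.96 ]]
TCP px [278.58772438 273.27164749]
[0.36, 0.25, 0.12] [[278.0, 270.0], [285.0, 309.0], [309.0, 335.0], [248.0, 333.0]]
[0.34, 0.25, 0.15] [[277.0, 276.0], [284.0, 309.0], [305.0, 333.0], [250.0, 331.0]]
[0.4, 0.25, 0.15] [[281.0, 212.0], [287.0, 256.0], [311.0, 285.0], [251.0, 282.0]]
[0.32, 0.25, 0.12] [[276.0, 312.0], [283.0, 342.0], [306.0, 365.0], [248.0, 363.0]]
```

Request:
jog_arm([
  {"rotation": [0,0,-6]},
  {"rotation": [0,0,-6]},
  {"rotation": [0,0,-6]},
])

```text
invalid input
```

Request:
jog_arm([
  {"slide": [0,0,0],"rotation": [0,0,-6]},
  {"slide": [0,0,0],"rotation": [0,0,-6]},
  {"slide": [0,0,0],"rotation": [0,0,-6]},
])

```text
time: 2.15
tool_pos: [0.1605, 0.604, 0.2313]
tool_rot: [0.0, -0.03, 1.0, 0.0]
contact_force: [-0.6, -0.4, 0.2]
gripper_width: 1.003
```

Request:
jog_arm([
  {"slide": [-15.6,-26.1,5.7],"rotation": [0,0,0]},
  {"slide": [-15.6,-26.1,5.7],"rotation": [0,0,0]},
  {"slide": [-15.6,-26.1,5.7],"rotation": [0,0,0]},
  {"slide": [-15.6,-26.1,5.7],"rotation": [0,0,0]},
  {"slide": [-15.6,-26.1,5.7],"rotation": [0,0,0]},
  {"slide": [-15.6,-26.1,5.7],"rotation": [0,0,0]},
  {"slide": [-15.6,-26.1,5.7],"rotation": [0,0,0]},
  {"slide": [-15.6,-26.1,5.7],"rotation": [0,0,0]},
  {"slide": [-15.6,-26.1,5.7],"rotation": [0,0,0]},
  {"slide": [-15.6,-26.1,5.7],"rotation": [0,0,0]},
  {"slide": [-15.6,-26.1,5.7],"rotation": [0,0,0]},
  {"slide": [-15.6,-26.1,5.7],"rotation": [0,0,0]},
  {"slide": [-15.6,-26.1,5.7],"rotation": [0,0,0]},
  {"slide": [-15.6,-26.1,5.7],"rotation": [0,0,0]},
  {"slide": [0,0,0],"rotation": [0,0,0]},
])

```text
time: 3.4
tool_pos: [0.4001, 0.2474, 0.1505]
tool_rot: [-0.0, -0.025, 1.0, -0.001]
contact_force: [0.8, 0.7, -0.0]
gripper_width: 0.999
```

```bash
python3 - <<'E'
from h import *
print(tool()[0],tool()[1].as_quat())
f=optics.grab_frame("wrist")
crop(f,(180,150,400,330),3.5,"pics/w1.png",1.3)
for k,z in dict(pink_plate_tab=.026,mark=.008,pink_plate=0).items():
    for d in place_of(k,"wrist")[:2]: print(k,d["score"],np.round(d["uv"],1),at_z(f,d["uv"],"wrist",z).round(4))
for d in silhouettes("pink_plate","wrist")[:1]: print(d["bbox"],d["score"])
E
```

```text
[0.40006214 0.24744264 0.15053811] [-2.46455360e-02  9.99695628e-01 -1.10587104e-03 -1.60808030e-04]
pink_plate_tab 0.97 [282.2 213.5] [0.4053 0.2503 0.026 ]
mark 0.94 [294.6 257.8] [0.4538 0.2649 0.008 ]
mark 0.44 [ 47. 320.] [ 0.5708 -0.0506  0.008 ]
pink_plate 0.88 [282.1 241.7] [0.4409 0.2523 0.    ]
pink_plate 0.21 [  3.8 349.6] [ 0.6694 -0.198   0.    ]
[252.5, 195.0, 314.8, 282.0] 0.87
```

View pics/w1.png

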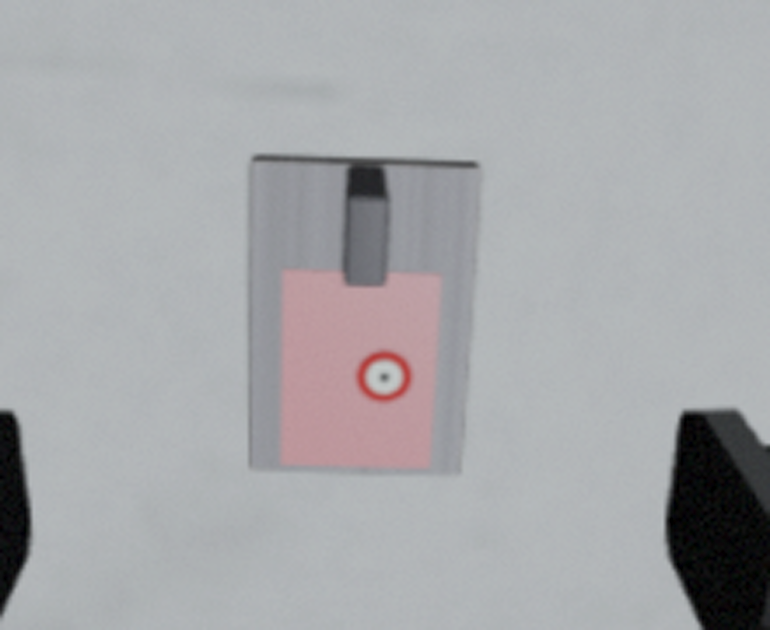

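```bash
python3 - <<'E'
from h import *
f=optics.grab_frame("wrist")
cr=lambda u,v:np.array([180+(u+.5)/3.5-.5,150+(v+.5)/3.5-.5])
P=[at_z(f,cr(*q),"wrist",.008) for q in ((250,468),(461,472),(479,163),(251,157))]
for p in P: print(p.round(4))
c=sum(P)/4;print("c",c)
for i,j in ((3,0),(2,1),(1,0),(2,3)):
    e=P[j]-P[i];print(np.linalg.norm(e),np.degrees(np.arctan2(e[1],e[0])))
print("mark",at_z(f,cr(384,377),"wrist",.008))
print("tabtop",at_z(f,cr(366,242),"wrist",.042),[at_z(f,cr(*q),"wrist",.042).round(4).tolist() for q in ((347,197),(386,197),(344,285),(387,286))])
E
```

```text
[0.4828 0.229  0.008 ]
[0.4809 0.289  0.008 ]
[0.391  0.2858 0.008 ]
[0.3927 0.2268 0.008 ]
c [0.43685668 0.25766543 0.008     ]
0.09012784794176378 1.3573510711295476
0.08994256128441368 2.0455176385772598
0.06006642805620292 -88.20481517913335
0.05898502595599668 -88.38307354609785
mark [0.45228029 0.26507243 0.008     ]
tabtop [0.40367396 0.25664702 0.042     ] [[0.3932, 0.2517, 0.042], [0.3927, 0.2606, 0.042], [0.4145, 0.2521, 0.042], [0.4142, 0.2622, 0.042]]
```

Request:
jog_arm([
  {"slide": [-3.6,9.2,15],"rotation": [0,0,1.1]},
  {"slide": [0,0,25],"rotation": [0,0,0]},
  {"slide": [0,0,25],"rotation": [0,0,0]},
  {"slide": [0,0,25],"rotation": [0,0,0]},
  {"slide": [0,0,20],"rotation": [0,0,0]},
  {"slide": [0,0,10],"rotation": [0,0,0]},
  {"slide": [0,0,0],"rotation": [0,0,0]},
  {"slide": [0,0,0],"rotation": [0,0,0]},
])

```text
time: 4.37
tool_pos: [0.4014, 0.261, 0.0318]
tool_rot: [-0.0, -0.018, 1.0, -0.0]
contact_force: [-0.0, -0.4, 0.1]
gripper_width: 1.0
```

```bash
python3 - <<'E'
from h import *
p,R=tool();print(p,R.as_matrix().round(4).tolist())
f=optics.grab_frame("wrist")
crop(f,(100,120,460,390),2.1,"pics/w2.png",1.3)
E
```

```text
[0.40142008 0.26096665 0.03178587] [[-0.9993, -0.0362, -0.0002], [-0.0362, 0.9993, -0.0], [0.0002, -0.0, -1.0]]
```

View pics/w2.png

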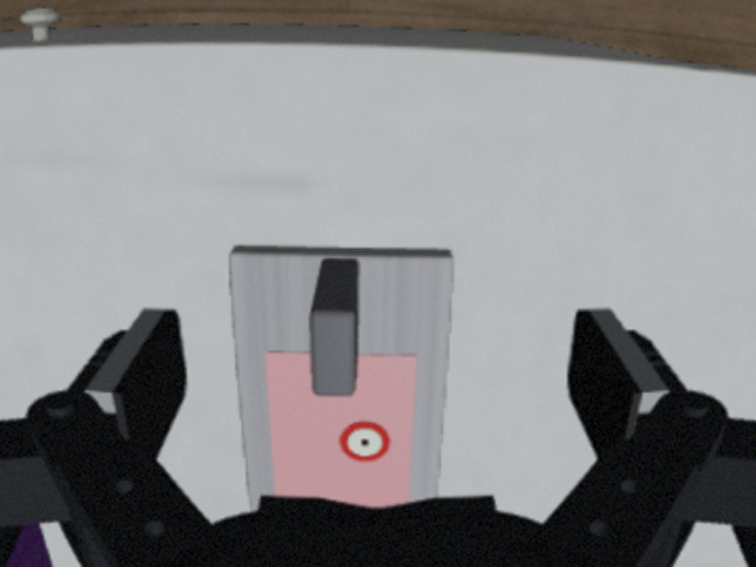

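```bash
python3 - <<'E'
from h import *
f=optics.grab_frame("wrist");p,R=tool();print(p)
cr=lambda u,v:np.array([100+(u+.5)/2.1-.5,120+(v+.5)/2.1-.5])
T=[at_z(f,cr(*q),"wrist",.042) for q in ((311,311),(357,311),(313,394),(356,394))]
print(np.round(T,4).tolist(),np.mean(T,0))
print("mark",at_z(f,cr(364,441),"wrist",.008), "rear",at_z(f,cr(233,249),"wrist",.008),at_z(f,cr(451,254),"wrist",.008))
for k,z in dict(pink_plate_tab=.026,mark=.008).items():
    for d in place_of(k,"wrist")[:1]: print(k,d["score"],np.round(d["uv"],1),at_z(f,d["uv"],"wrist",z).round(4))
print(np.mean(T,0)-p, R.inv().apply(np.mean(T,0)-p))
E
```

```text
[0.40273889 0.26128804 0.03326857]
[[0.3956, 0.2469, 0.042], [0.3952, 0.2568, 0.042], [0.4169, 0.2473, 0.042], [0.4164, 0.2571, 0.042]] [0.40600922 0.25203967 0.042     ]
mark [0.45502024 0.25948148 0.008     ] rear [0.3949195  0.22309691 0.008     ] [0.39418059 0.2806332  0.008     ]
pink_plate_tab 0.65 [260.6 272.5] [0.4057 0.252  0.026 ]
mark 0.86 [274.5 325.5] [0.4516 0.2603 0.008 ]
[ 0.00327033 -0.00924838  0.00873143] [-0.00296224 -0.00934906 -0.00873416]
```

Request:
jog_arm([
  {"slide": [-2,-9.2,0],"rotation": [0,0,0]},
  {"slide": [0,0,5],"rotation": [0,0,0]},
  {"slide": [0,0,0],"rotation": [0,0,0]},
  {"slide": [0,0,0],"rotation": [0,0,0]},
])

```text
time: 4.9
tool_pos: [0.4037, 0.2509, 0.0262]
tool_rot: [-0.0, -0.017, 1.0, -0.0]
contact_force: [0.2, -0.8, -0.6]
gripper_width: 1.002
```

```bash
python3 - <<'E'
from h import *
for i in range(3): p,R=tool();print(p);f=optics.grab_frame("wrist")
print(R.as_matrix().round(4).tolist())
crop(f,(100,120,460,390),2.1,"pics/w3.png",1.3)
E
```

```text
[0.403704   0.25088105 0.02619912]
[0.40376836 0.25102388 0.02630782]
[0.40384349 0.25115071 0.02641065]
[[-0.9994, -0.0349, -0.0002], [-0.0349, 0.9994, -0.0], [0.0002, -0.0, -1.0]]
```

View pics/w3.png

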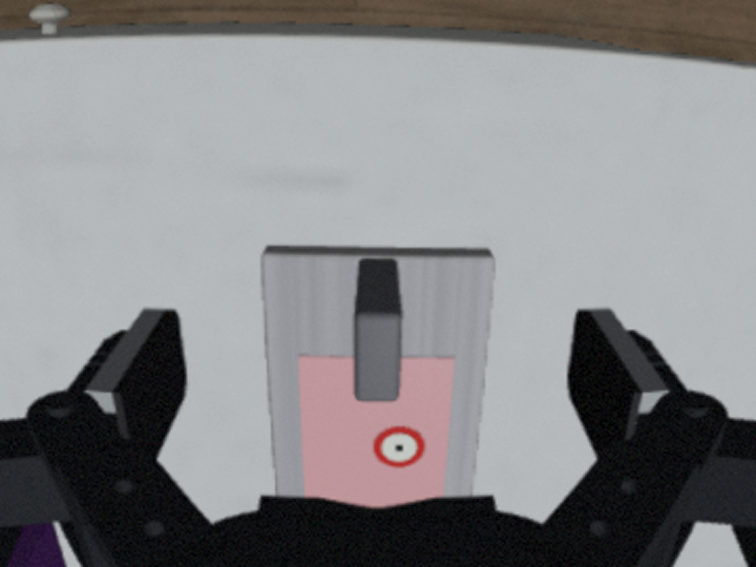

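Request:
jog_arm([
  {"slide": [0,0,7],"rotation": [0,0,0]},
  {"slide": [0,0,7],"rotation": [0,0,0]},
  {"slide": [0,0,0],"rotation": [0,0,0]},
  {"slide": [0,0,0],"rotation": [0,0,0]},
])

```text
time: 5.38
tool_pos: [0.403, 0.251, 0.0114]
tool_rot: [-0.001, -0.018, 1.0, -0.0]
contact_force: [-0.2, -0.1, -0.2]
gripper_width: 1.0
```

Request:
jog_arm([
  {"slide": [0,0,0],"rotation": [0,0,0]},
  {"slide": [0,0,0],"rotation": [0,0,0]},
  {"slide": [0,0,0],"rotation": [0,0,0]},
  {"slide": [0,0,0],"rotation": [0,0,0]},
  {"slide": [0,0,0],"rotation": [0,0,0]},
  {"slide": [0,0,0],"rotation": [0,0,0]},
  {"slide": [0,0,0],"rotation": [0,0,0]},
  {"slide": [0,0,0],"rotation": [0,0,0]},
  {"slide": [0,0,0],"rotation": [0,0,0]},
  {"slide": [0,0,0],"rotation": [0,0,0]},
], fingers=0)

```text
time: 6.22
tool_pos: [0.4042, 0.2514, 0.0128]
tool_rot: [0.0, -0.018, 1.0, 0.0]
contact_force: [0.5, 0.4, 1.6]
gripper_width: 0.106
```

Request:
jog_arm([
  {"slide": [0,0,-10],"rotation": [0,0,0]},
  {"slide": [0,0,-25],"rotation": [0,0,0]},
  {"slide": [0,0,-30],"rotation": [0,0,0]},
  {"slide": [0,0,-35],"rotation": [0,0,0]},
  {"slide": [0,0,-10],"rotation": [0,0,6.4]},
  {"slide": [0,0,0],"rotation": [0,0,6.4]},
  {"slide": [0,0,0],"rotation": [0,0,6.4]},
  {"slide": [0,0,0],"rotation": [0,0,0]},
])

```text
time: 6.88
tool_pos: [0.4038, 0.2513, 0.1232]
tool_rot: [0.0, 0.15, 0.989, 0.0]
contact_force: [-0.6, -0.3, -0.0]
gripper_width: 0.106
```

```bash
python3 - <<'E'
from h import *
p,R=tool();print(p,R.as_matrix().round(4).tolist())
f=optics.grab_frame("wrist"); cv2.imwrite("pics/w4.png",f["frame"])
for k,z in dict(pink_plate_tab=.026,mark=.008,stand=0,stand_home=.034).items():
    for d in place_of(k,"wrist")[:2]: print(k,d["score"],np.round(d["uv"],1),at_z(f,d["uv"],"wrist",z).round(4))
E
```

```text
[0.40379047 0.25125359 0.12319452] [[-0.9548, 0.2971, 0.0005], [0.2971, 0.9548, 0.0002], [-0.0004, 0.0004, -1.0]]
pink_plate_tab 0.92 [280.2 291.4] [0.4668 0.233  0.026 ]
mark 0.61 [292.9 344.9] [0.5402 0.2235 0.008 ]
stand_home 0.38 [278. 317.] [0.486 0.225 0.034]
```

View pics/w4.png

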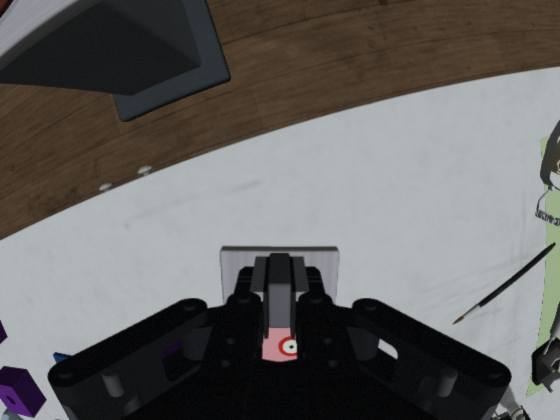

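Request:
jog_arm([
  {"slide": [-24.6,-17.5,-6.9],"rotation": [0,0,0]},
  {"slide": [-24.6,-17.5,-6.9],"rotation": [0,0,0]},
  {"slide": [-24.6,-17.5,-6.9],"rotation": [0,0,0]},
  {"slide": [-24.6,-17.5,-6.9],"rotation": [0,0,0]},
  {"slide": [-24.6,-17.5,-6.9],"rotation": [0,0,0]},
  {"slide": [-24.6,-17.5,-6.9],"rotation": [0,0,0]},
  {"slide": [-24.6,-17.5,-6.9],"rotation": [0,0,0]},
  {"slide": [-24.6,-17.5,-6.9],"rotation": [0,0,0]},
  {"slide": [-24.6,-17.5,-6.9],"rotation": [0,0,0]},
  {"slide": [-24.6,-17.5,-6.9],"rotation": [0,0,0]},
  {"slide": [-24.6,-17.5,-6.9],"rotation": [0,0,0]},
  {"slide": [-24.6,-17.5,-6.9],"rotation": [0,0,0]},
  {"slide": [-24.6,-17.5,-6.9],"rotation": [0,0,0]},
  {"slide": [-24.6,-17.5,-6.9],"rotation": [0,0,0]},
  {"slide": [0,0,0],"rotation": [0,0,0]},
  {"slide": [0,0,0],"rotation": [0,0,0]},
  {"slide": [0,0,0],"rotation": [0,0,0]},
])

```text
time: 8.55
tool_pos: [0.66, -0.0842, 0.2182]
tool_rot: [-0.001, 0.149, 0.989, 0.0]
contact_force: [-0.4, 0.6, -1.3]
gripper_width: 0.107
```

```bash
python3 - <<'E'
from h import *
f=optics.grab_frame("wrist");f=optics.grab_frame("wrist"); p,R=tool();print(p,R.as_matrix().round(4).tolist())
cv2.imwrite("pics/w5.png",f["frame"])
crop(f,(180,40,400,270),2.6,"pics/w5c.png",1.2)
for k,z in dict(stand=0,stand_home=.034,rest=0).items():
    for d in place_of(k,"wrist")[:3]: print(k,d["score"],np.round(d["uv"],1),at_z(f,d["uv"],"wrist",z).round(4))
E
```

```text
[ 0.65969439 -0.08345118  0.21823733] [[-0.9558, 0.2942, -0.0016], [0.2942, 0.9558, 0.0006], [0.0017, 0.0001, -1.0]]
stand 0.7 [279.5 106.2] [ 0.574  -0.0562  0.    ]
stand_home 0.55 [276.4  75.7] [ 0.5452 -0.0506  0.034 ]
stand_home 0.22 [280.1 319.5] [ 0.8072 -0.1275  0.034 ]
rest 0.84 [405.9  44.2] [0.5396 0.1065 0.    ]
rest 0.79 [142.4 132.9] [ 0.5498 -0.2156  0.    ]
rest 0.72 [  3.9 108.1] [ 0.4226 -0.4229  0.    ]
```

View pics/w5.png

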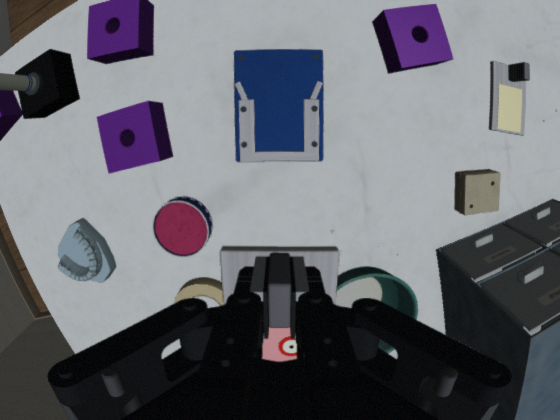

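View pics/w5c.png

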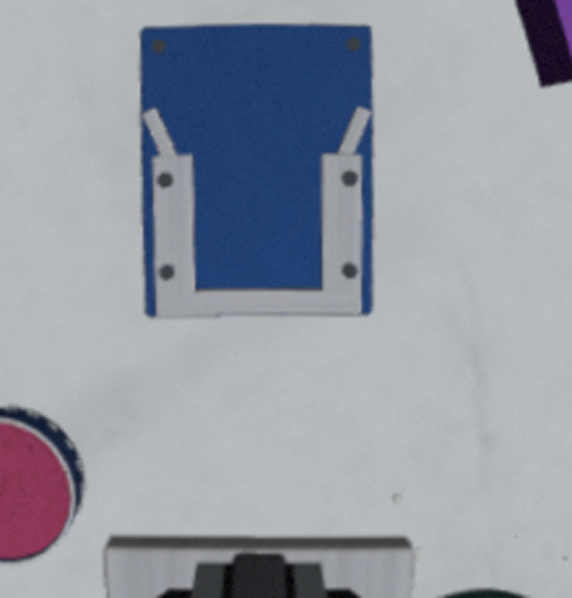

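```bash
python3 - <<'E'
from h import *
f=optics.grab_frame("wrist");p,R=tool();print(p)
cr=lambda u,v:np.array([180+(u+.5)/2.6-.5,40+(v+.5)/2.6-.5])
P=[at_z(f,cr(*q),"wrist",.008) for q in ((141,28),(371,26),(373,315),(147,317))]
c=np.mean(P,0);print(np.round(P,4).tolist(),"c",c)
for i,j in ((0,3),(1,2),(0,1),(3,2)):
    e=P[j]-P[i];print(np.linalg.norm(e),np.degrees(np.arctan2(e[1],e[0])))
# holes / guides at z .022
G=[at_z(f,cr(*q),"wrist",.022) for q in ((153,155),(361,154),(156,317),(361,314))]
print(np.round(G,4).tolist(),np.mean(G[:2],0),np.mean(G[2:],0))
for i,j in ((0,2),(1,3),(0,1)):
    e=G[j]-G[i];print(np.linalg.norm(e),np.degrees(np.arctan2(e[1],e[0])))
S=[at_z(f,cr(*q),"wrist",.022) for q in ((194,290),(322,290))];print("stop face top",np.round(S,4).tolist())
B=[at_z(f,cr(*q),"wrist",.022) for q in ((166,180),(349,178),(166,271),(349,270))];print("bolts",np.round(B,4).tolist(),np.mean(B,0))
for i,j in ((0,2),(1,3),(0,1),(2,3)):
    e=B[j]-B[i];print(np.linalg.norm(e),np.degrees(np.arctan2(e[1],e[0])))
E
```

```text
[ 0.6601107  -0.08366413  0.21898082]
[[0.5002, -0.0845, 0.008], [0.5274, 0.0065, 0.008], [0.6455, -0.0281, 0.008], [0.6183, -0.1193, 0.008]] c [ 0.57283449 -0.05633309  0.008     ]
0.12308636146638863 -16.41888022641248
0.12304579240702684 -16.322446448383218
0.09496346102775918 73.34345928978341
0.09517039600580773 73.36850510325394
[[0.5556, -0.0945, 0.022], [0.5795, -0.0158, 0.022], [0.6184, -0.1135, 0.022], [0.6416, -0.034, 0.022]] [ 0.567574   -0.05514274  0.022     ] [ 0.62999015 -0.0737868   0.022     ]
0.0655574938338104 -16.8524841850331
0.06472591515031875 -16.407040524620495
0.0823101808735113 73.11535473528585
stop face top [[0.6126, -0.0955, 0.022], [0.6278, -0.0465, 0.022]]
bolts [[0.5669, -0.0926, 0.022], [0.5875, -0.0232, 0.022], [0.6019, -0.1038, 0.022], [0.6231, -0.0337, 0.022]] [ 0.59484826 -0.06335435  0.022     ]
0.036684567085000924 -17.774319737399935
0.037090767036498225 -16.54288033966092
0.07245639583105447 73.47882154300478
0.07324580288814772 73.15421286851841
```

Request:
jog_arm([
  {"slide": [0,0,0],"rotation": [0,0,-0.55]},
  {"slide": [28.6,0.2,12],"rotation": [0,0,0]},
  {"slide": [28.6,0.2,12],"rotation": [0,0,0]},
  {"slide": [28.6,0.2,12],"rotation": [0,0,0]},
  {"slide": [28.6,0.2,12],"rotation": [0,0,0]},
  {"slide": [28.6,0.2,12],"rotation": [0,0,0]},
  {"slide": [28.6,0.2,12],"rotation": [0,0,0]},
  {"slide": [28.6,0.2,12],"rotation": [0,0,0]},
  {"slide": [0,0,25],"rotation": [0,0,0]},
  {"slide": [0,0,25],"rotation": [0,0,0]},
  {"slide": [0,0,25],"rotation": [0,0,0]},
  {"slide": [0,0,20],"rotation": [0,0,0]},
  {"slide": [0,0,5],"rotation": [0,0,0]},
  {"slide": [0,0,0],"rotation": [0,0,0]},
  {"slide": [0,0,0],"rotation": [0,0,0]},
  {"slide": [0,0,0],"rotation": [0,0,0]},
])

```text
time: 10.18
tool_pos: [0.4706, -0.0262, 0.0369]
tool_rot: [0.002, 0.145, 0.989, -0.0]
contact_force: [-0.4, -0.9, -0.8]
gripper_width: 0.102
```

```bash
cat >> h.py <<'E'
H=np.array([.5450,-.0481,.034]);U=np.array([.9586,-.2849,0]);V=np.array([.2849,.9586,0])
def instand(p): d=np.asarray(p)-H; return np.array([d@U,d@V,d[2]])*1000
E
python3 - <<'E'
from h import *
for i in range(2): f=optics.grab_frame("scene")
p,R=tool();print(p,instand(p),R.as_matrix().round(4).tolist())
crop(f,(220,190,340,280),6,"pics/s6.png",1.5)
E
```

```text
[ 0.47057257 -0.02619666  0.03692822] [-77.58639744  -0.20783593   2.92821538] [[-0.9582, 0.2862, 0.0033], [0.2862, 0.9582, -0.0007], [-0.0033, 0.0003, -1.0]]
```

View pics/s6.png

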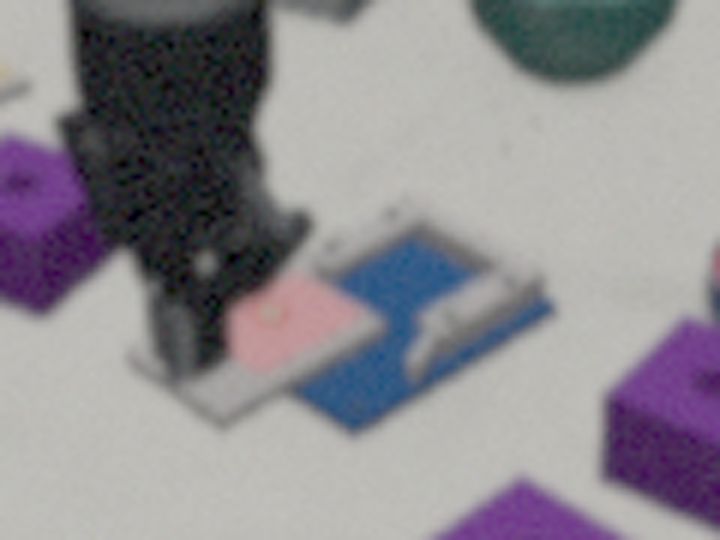

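Request:
jog_arm([
  {"slide": [2,0,5],"rotation": [0,0,0]},
  {"slide": [0,0,5],"rotation": [0,0,0]},
  {"slide": [0,0,3],"rotation": [0,0,0]},
  {"slide": [0,0,0],"rotation": [0,0,0]},
  {"slide": [0,0,0],"rotation": [0,0,0]},
  {"slide": [0,0,0],"rotation": [0,0,0]},
])

```text
time: 10.78
tool_pos: [0.4671, -0.0253, 0.022]
tool_rot: [-0.0, 0.145, 0.989, -0.0]
contact_force: [-0.1, 0.9, -0.4]
gripper_width: 0.105
```

```bash
python3 - <<'E'
from h import *
for i in range(6):
    f=optics.grab_frame("scene")
    p,R=tool();print(p,instand(p).round(1),state()["contact_force"].round(1),R.as_matrix()[:,2].round(4))
E
```

```text
[ 0.46728223 -0.02534265  0.02215176] [-81.   -0.3 -11.8] [ 0.2  0.4 -0.2] [ 1.e-04 -0.e+00 -1.e+00]
[ 0.46733772 -0.02534916  0.02223498] [-80.9  -0.3 -11.8] [ 0.5 -0.7 -0.5] [ 2.e-04 -1.e-04 -1.e+00]
[ 0.46735394 -0.02534741  0.02226939] [-80.9  -0.3 -11.7] [ 0.3  0.5 -0.8] [ 3.e-04 -1.e-04 -1.e+00]
[ 0.46734981 -0.02535195  0.02226672] [-80.9  -0.3 -11.7] [-0.4  1.2 -1.6] [ 3.e-04 -1.e-04 -1.e+00]
[ 0.46733188 -0.02532577  0.02224326] [-80.9  -0.3 -11.8] [-0.3 -0.3 -0.7] [ 3.e-04 -0.e+00 -1.e+00]
[ 0.46728982 -0.02536062  0.02222343] [-81.   -0.3 -11.8] [ 0.1 -0.1  0. ] [ 2.e-04 -1.e-04 -1.e+00]
```

Request:
jog_arm([
  {"slide": [0,0.3,1.3],"rotation": [0,0,0]},
  {"slide": [-6,0,0],"rotation": [0,0,0]},
  {"slide": [-6,0,0],"rotation": [0,0,0]},
  {"slide": [-6,0,0],"rotation": [0,0,0]},
  {"slide": [-6,0,0],"rotation": [0,0,0]},
  {"slide": [-3,0,0],"rotation": [0,0,0]},
  {"slide": [0,0,0],"rotation": [0,0,0]},
])

```text
time: 11.67
tool_pos: [0.494, -0.0331, 0.0209]
tool_rot: [0.0, 0.145, 0.989, -0.0]
contact_force: [0.0, -0.4, -0.5]
gripper_width: 0.106
```

```bash
python3 - <<'E'
from h import *
for i in range(2):
    f=optics.grab_frame("scene")
    p,R=tool();print(p,instand(p).round(1),state()["contact_force"].round(1),R.as_matrix().round(4).tolist())
crop(f,(220,190,340,280),6,"pics/s7.png",1.5)
E
```

```text
[ 0.49366186 -0.03294731  0.02081956] [-53.5  -0.1 -13.2] [ 0.7 -0.7  0.4] [[-0.9581, 0.2864, 0.0003], [0.2864, 0.9581, -0.0001], [-0.0003, -0.0, -1.0]]
[ 0.49338016 -0.03284557  0.02077838] [-53.8  -0.1 -13.2] [ 0.1 -0.4 -0.8] [[-0.9581, 0.2863, 0.0001], [0.2863, 0.9581, -0.0], [-0.0001, -0.0, -1.0]]
```

View pics/s7.png

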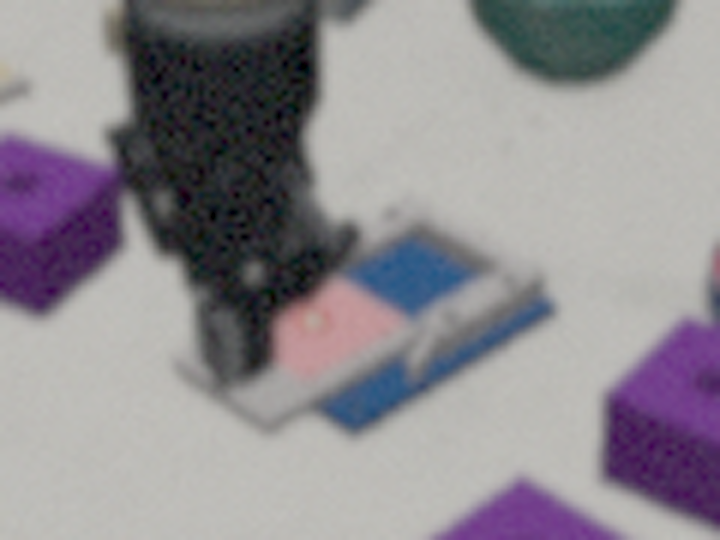

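Request:
jog_arm([
  {"slide": [-4,0,0],"rotation": [0,0,0]},
  {"slide": [-4,0,0],"rotation": [0,0,0]},
  {"slide": [-4,0,0],"rotation": [0,0,0]},
  {"slide": [0,0,0],"rotation": [0,0,0]},
])

```text
time: 12.1
tool_pos: [0.5054, -0.0364, 0.0209]
tool_rot: [0.0, 0.145, 0.989, -0.0]
contact_force: [0.5, -0.1, -0.4]
gripper_width: 0.109
```

```bash
python3 - <<'E'
from h import *
for i in range(2):
    f=optics.grab_frame("scene")
    p,R=tool();print(p,instand(p).round(1),state()["contact_force"].round(1),R.as_matrix().round(4).tolist())
crop(f,(220,190,340,280),6,"pics/s8.png",1.5)
E
```

```text
[ 0.50505205 -0.036339    0.02079146] [-41.6  -0.1 -13.2] [ 0.7 -0.3  0.9] [[-0.9581, 0.2863, 0.0004], [0.2863, 0.9581, -0.0001], [-0.0004, 0.0, -1.0]]
[ 0.50493454 -0.03627947  0.02081414] [-41.8  -0.1 -13.2] [ 1.  -0.   0.3] [[-0.9581, 0.2863, 0.0004], [0.2863, 0.9581, -0.0001], [-0.0004, 0.0, -1.0]]
```

View pics/s8.png

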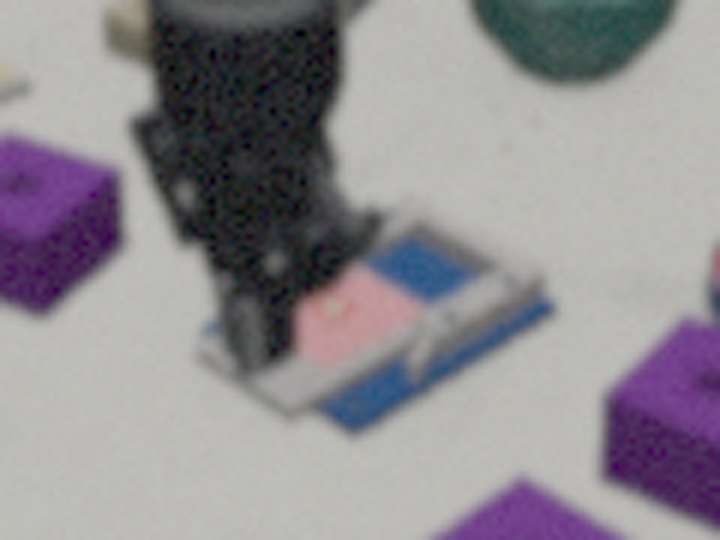

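Request:
jog_arm([
  {"slide": [-6,0,0],"rotation": [0,0,0]},
  {"slide": [-6,0,0],"rotation": [0,0,0]},
  {"slide": [-6,0,0],"rotation": [0,0,0]},
  {"slide": [-6,0,0],"rotation": [0,0,0]},
  {"slide": [-6,0,0],"rotation": [0,0,0]},
  {"slide": [-5,0,0],"rotation": [0,0,0]},
  {"slide": [0,0,0],"rotation": [0,0,0]},
  {"slide": [0,0,0],"rotation": [0,0,0]},
])

```text
time: 12.87
tool_pos: [0.5387, -0.0464, 0.0208]
tool_rot: [0.0, 0.145, 0.989, -0.0]
contact_force: [-0.7, 0.2, 0.9]
gripper_width: 0.107
```

```bash
python3 - <<'E'
from h import *
for i in range(3):
    p,R=tool();print(p,instand(p).round(1),state()["contact_force"].round(1));f=optics.grab_frame("scene")
E
```

```text
[ 0.53868437 -0.04643462  0.0207916 ] [ -6.5  -0.2 -13.2] [-0.7  0.2  0.9]
[ 0.53846084 -0.04632921  0.02078727] [ -6.8  -0.2 -13.2] [ 0.3 -0.4 -1. ]
[ 0.5382919  -0.04625424  0.02080569] [ -7.   -0.1 -13.2] [ 0.8 -0.4  0. ]
```

Free-running. Now small steps until the stop reacts.

Request:
jog_arm([
  {"slide": [-2,0,0],"rotation": [0,0,0]},
  {"slide": [-2,0,0],"rotation": [0,0,0]},
  {"slide": [0,0,0],"rotation": [0,0,0]},
  {"slide": [0,0,0],"rotation": [0,0,0]},
])

```text
time: 13.35
tool_pos: [0.5422, -0.0474, 0.0208]
tool_rot: [0.0, 0.145, 0.989, -0.0]
contact_force: [0.3, 0.2, 0.2]
gripper_width: 0.106
```

Request:
jog_arm([
  {"slide": [-1.5,0,0],"rotation": [0,0,0]},
  {"slide": [0,0,0],"rotation": [0,0,0]},
  {"slide": [0,0,0],"rotation": [0,0,0]},
])

```text
time: 13.6
tool_pos: [0.5429, -0.0476, 0.0208]
tool_rot: [-0.001, 0.145, 0.989, -0.0]
contact_force: [-5.7, 1.2, 5.3]
gripper_width: 0.106
```

Request:
jog_arm([
  {"slide": [-1.5,0,0],"rotation": [0,0,0]},
  {"slide": [0,0,0],"rotation": [0,0,0]},
  {"slide": [0,0,0],"rotation": [0,0,0]},
])

```text
time: 13.85
tool_pos: [0.5428, -0.0477, 0.0208]
tool_rot: [-0.003, 0.144, 0.99, 0.0]
contact_force: [-11.8, 2.3, 10.8]
gripper_width: 0.108
```

Request:
jog_arm([
  {"slide": [0.7,0,0],"rotation": [0,0,0]},
  {"slide": [0,0,0],"rotation": [0,0,0]},
  {"slide": [0,0,0],"rotation": [0,0,0]},
  {"slide": [0,0,0],"rotation": [0,0,0]},
  {"slide": [0,0,0],"rotation": [0,0,0]},
  {"slide": [0,0,0],"rotation": [0,0,0]},
], fingers=0.4)

```text
time: 14.35
tool_pos: [0.5444, -0.0481, 0.0208]
tool_rot: [0.0, 0.145, 0.989, -0.0]
contact_force: [0.2, -1.0, -0.3]
gripper_width: 0.4
```

Request:
jog_arm([
  {"slide": [0,0,-5],"rotation": [0,0,0]},
  {"slide": [0,0,-15],"rotation": [0,0,0]},
  {"slide": [0,0,-30],"rotation": [0,0,0]},
  {"slide": [0,0,-35],"rotation": [0,0,0]},
  {"slide": [0,0,-30],"rotation": [0,0,0]},
  {"slide": [0,0,-15],"rotation": [0,0,0]},
  {"slide": [0,0,0],"rotation": [0,0,0]},
  {"slide": [0,0,0],"rotation": [0,0,0]},
  {"slide": [0,0,0],"rotation": [0,0,0]},
], fingers=0.8)

```text
time: 15.1
tool_pos: [0.5433, -0.0478, 0.1494]
tool_rot: [-0.001, 0.145, 0.989, 0.0]
contact_force: [0.4, -0.0, -0.1]
gripper_width: 0.797
```

```bash
python3 - <<'E'
from h import *
f=optics.grab_frame("wrist");f=optics.grab_frame("wrist");p,R=tool();print(p,R.as_matrix().round(4).tolist())
crop(f,(180,150,400,330),3.5,"pics/w9.png",1.2)
for k,z in dict(pink_plate_tab=.034,mark=.016,pink_plate=.008,stand=0).items():
    for d in place_of(k,"wrist")[:1]:
        X=at_z(f,d["uv"],"wrist",z);print(k,d["score"],np.round(d["uv"],1),X.round(4),instand(X).round(1))
E
```

```text
[ 0.54287722 -0.04773321  0.14847879] [[-0.9581, 0.2863, -0.0038], [0.2863, 0.9581, 0.0008], [0.0039, -0.0003, -1.0]]
pink_plate_tab 0.81 [282.1 212.9] [ 0.5453 -0.0455  0.034 ] [-0.5  2.6  0. ]
mark 0.82 [293.  255.9] [ 0.5924 -0.0488  0.016 ] [ 45.6  12.8 -18. ]
pink_plate 0.89 [279.5 241. ] [ 0.5776 -0.0574  0.008 ] [ 33.9   0.4 -26. ]
```

View pics/w9.png

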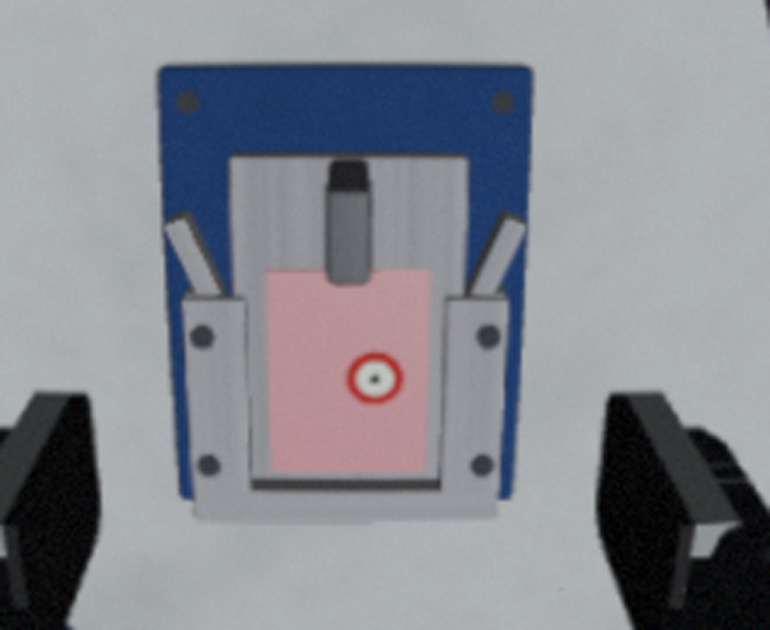

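```bash
python3 - <<'E'
from h import *
f=optics.grab_frame("wrist");p,R=tool();print(p)
inv=lambda q:[(q[0]-180+.5)*3.5-.5,(q[1]-150+.5)*3.5-.5]
pt=lambda x,y,z:H*[1,1,0]+U*x/1e3+V*y/1e3+np.array([0,0,z/1e3])
for n,a in dict(rearL=(-33,-48,8),rearR=(-33,48,8),stop16=(79,0,16),stop22=(79,0,22),platerear=(-11,0,16),tabrear=(-11,0,50),mark=(48,7,16),lead76=(76,0,16)).items(): print(n,np.round(inv(proj(f,pt(*a),"wrist"))))
cr=lambda u,v:np.array([180+(u+.5)/3.5-.5,150+(v+.5)/3.5-.5])
for n,q,z in (("rear base",(346,66),.008),("stop top",(346,490),.022),("plate lead",(346,478),.016),("plate rear",(348,157),.016),("mark",(375,379),.016),("tabtop c",(348,238),.050)):
    X=at_z(f,cr(*q),"wrist",z);print(n,X.round(4),instand(X).round(1))
E
```

```text
[ 0.54377389 -0.04794506  0.14987183]
rearL [158.  67.]
rearR [537.  66.]
stop16 [348. 479.]
stop22 [348. 490.]
platerear [347. 157.]
tabrear [347. 190.]
mark [374. 376.]
lead76 [348. 470.]
rear base [ 0.5136 -0.0391  0.008 ] [-32.7  -0.3 -26. ]
stop top [ 0.6206 -0.0712  0.022 ] [ 79.1  -0.6 -12. ]
plate lead [ 0.6202 -0.071   0.016 ] [ 78.6  -0.6 -18. ]
plate rear [ 0.5345 -0.0448  0.016 ] [-11.    0.2 -18. ]
mark [ 0.5939 -0.0551  0.016 ] [ 48.8   7.2 -18. ]
tabtop c [ 0.5449 -0.048   0.05  ] [-0.1  0.1 16. ]
```

Request:
jog_arm([
  {"slide": [2,-29.8,-6.8],"rotation": [0,0,0]},
  {"slide": [2,-29.8,-6.8],"rotation": [0,0,0]},
  {"slide": [2,-29.8,-6.8],"rotation": [0,0,0]},
  {"slide": [2,-29.8,-6.8],"rotation": [0,0,0]},
  {"slide": [2,-29.8,-6.8],"rotation": [0,0,0]},
  {"slide": [2,-29.8,-6.8],"rotation": [0,0,0]},
  {"slide": [2,-29.8,-6.8],"rotation": [0,0,0]},
  {"slide": [2,-29.8,-6.8],"rotation": [0,0,0]},
  {"slide": [2,-29.8,-6.8],"rotation": [0,0,0]},
  {"slide": [0,0,0],"rotation": [0,0,0]},
  {"slide": [0,0,0],"rotation": [0,0,0]},
  {"slide": [0,0,0],"rotation": [0,0,0]},
])

```text
time: 16.45
tool_pos: [0.4501, -0.2995, 0.2115]
tool_rot: [-0.0, 0.145, 0.989, 0.0]
contact_force: [0.2, -0.2, 0.1]
gripper_width: 0.8
```

```bash
python3 - <<'E'
from h import *
F={n:optics.grab_frame(n) for n in ["wrist","scene","top"]};f=F["wrist"];p,R=tool();print(p,R.as_matrix().round(4).tolist())
cv2.imwrite("pics/w10.png",f["frame"])
for k,z in dict(rest=0,probe_grip=.094,probe=.014).items():
  for n in F:
    for d in place_of(k,n)[:1]:
        X=at_z(F[n],d["uv"],n,z);print(k,n,d["score"],np.round(d["uv"],1),X.round(4))
E
```

```text
[ 0.4504011  -0.29869452  0.2113842 ] [[-0.9586, 0.2848, -0.0007], [0.2848, 0.9586, 0.0008], [0.0009, 0.0006, -1.0]]
rest wrist 0.89 [167.6 198.2] [ 0.4239 -0.4262  0.    ]
rest scene 0.93 [361.1 311.1] [ 0.4456 -0.3129  0.    ]
rest top 0.95 [237.9 227.8] [0.5206 0.1104 0.    ]
probe_grip wrist 0.6 [257.  205.2] [ 0.4413 -0.3154  0.094 ]
probe_grip scene 0.75 [364.5 278.6] [ 0.4388 -0.3121  0.094 ]
probe_grip top 0.51 [369.  250.7] [ 0.4422 -0.3077  0.094 ]
probe wrist 0.7 [257.7 187.8] [ 0.4413 -0.32    0.014 ]
probe scene 0.77 [363.6 305.7] [ 0.4489 -0.3156  0.014 ]
probe top 0.39 [366.  253.7] [ 0.44   -0.3153  0.014 ]
```

View pics/w10.png

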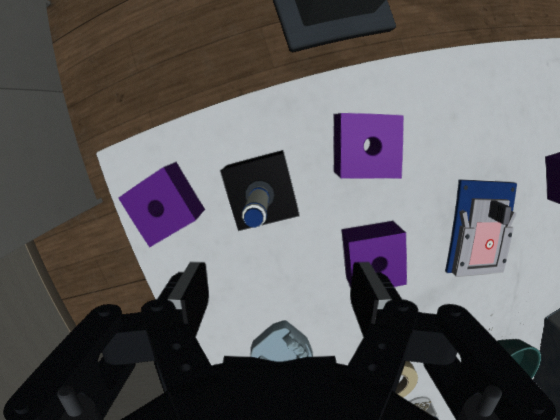

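```bash
python3 - <<'E'
from h import *
f=optics.grab_frame("wrist");p,R=tool();print(p)
crop(f,(200,130,320,250),5,"pics/w10c.png",1.6)
E
```

```text
[ 0.45022566 -0.29979625  0.21203247]
```

View pics/w10c.png

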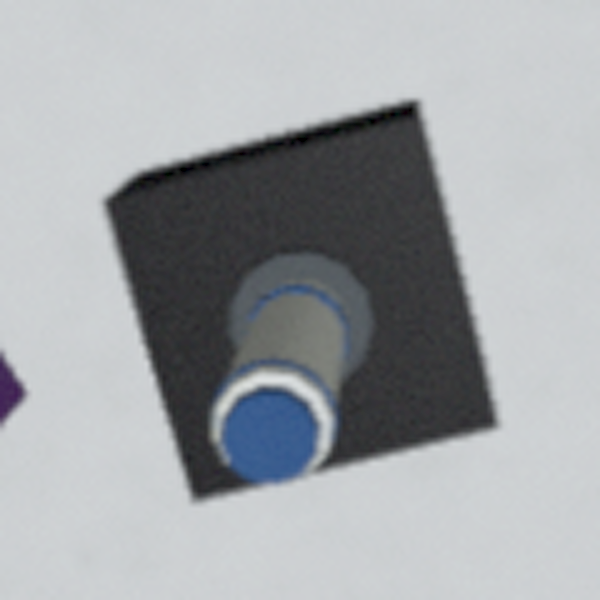

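```bash
python3 - <<'E'
from h import *
f=optics.grab_frame("wrist");p,R=tool();print(p)
cr=lambda u,v:np.array([200+(u+.5)/5-.5,130+(v+.5)/5-.5])
C=[at_z(f,cr(*q),"wrist",.044) for q in ((140,182),(421,114),(497,426),(195,500))]
print(np.round(C,4).tolist(),np.mean(C,0))
for i in range(4):
    e=C[(i+1)%4]-C[i];print(np.linalg.norm(e),np.degrees(np.arctan2(e[1],e[0])))
print("cap",at_z(f,cr(270,434),"wrist",.130),"collar",at_z(f,cr(302,322),"wrist",.052))
E
```

```text
[ 0.45019997 -0.29983054  0.21201296]
[[0.4073, -0.3384, 0.044], [0.4106, -0.2828, 0.044], [0.4743, -0.2859, 0.044], [0.4718, -0.3486, 0.044]] [ 0.44098686 -0.31393062  0.044     ]
0.05573825573000525 86.54078197880274
0.06375143483449555 -2.7605089512982155
0.06278215611361754 -92.29737795015801
0.06531974125137997 171.04698731619857
cap [ 0.44060104 -0.31574126  0.13      ] collar [ 0.44140055 -0.31569627  0.052     ]
```

Request:
jog_arm([
  {"slide": [4.3,-17.8,0],"rotation": [0,0,0]},
  {"slide": [0,0,25],"rotation": [0,0,0]},
  {"slide": [0,0,30],"rotation": [0,0,0]},
  {"slide": [0,0,30],"rotation": [0,0,0]},
  {"slide": [0,0,25],"rotation": [0,0,0]},
  {"slide": [0,0,15],"rotation": [0,0,0]},
  {"slide": [0,0,0],"rotation": [0,0,0]},
  {"slide": [0,0,0],"rotation": [0,0,0]},
  {"slide": [0,0,0],"rotation": [0,0,0]},
])

```text
time: 17.9
tool_pos: [0.4417, -0.3164, 0.0885]
tool_rot: [0.001, 0.145, 0.989, -0.001]
contact_force: [0.5, -0.0, 0.3]
gripper_width: 0.799
```

```bash
python3 - <<'E'
from h import *
f=optics.grab_frame("wrist");p,R=tool();print(p,R.as_matrix().round(4).tolist())
crop(f,(180,170,380,340),3.8,"pics/w11.png",1.5)
print(proj(f,[.441,-.3157,.13],"wrist"),proj(f,p,"wrist"))
E
```

```text
[ 0.44202835 -0.31664882  0.08905498] [[-0.9581, 0.2863, 0.0025], [0.2863, 0.9581, -0.0023], [-0.003, -0.0015, -1.0]]
[279.75095185 320.35759545] [278.3228903  274.35156139]
```

View pics/w11.png

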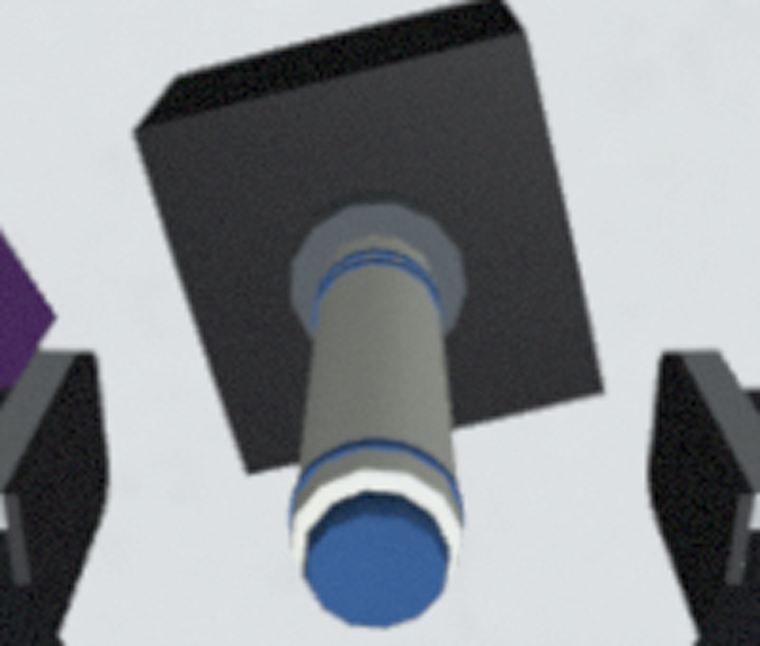

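Request:
jog_arm([
  {"slide": [0,0,6],"rotation": [0,0,0]},
  {"slide": [0,0,6],"rotation": [0,0,0]},
  {"slide": [0,0,0],"rotation": [0,0,0]},
  {"slide": [0,0,0],"rotation": [0,0,0]},
])

```text
time: 18.28
tool_pos: [0.4407, -0.3154, 0.0746]
tool_rot: [-0.0, 0.145, 0.989, 0.0]
contact_force: [0.1, 0.4, 0.0]
gripper_width: 0.799
```

Request:
jog_arm([
  {"slide": [0,0,0],"rotation": [0,0,0]},
  {"slide": [0,0,0],"rotation": [0,0,0]},
  {"slide": [0,0,0],"rotation": [0,0,0]},
  {"slide": [0,0,0],"rotation": [0,0,0]},
  {"slide": [0,0,0],"rotation": [0,0,0]},
  {"slide": [0,0,0],"rotation": [0,0,0]},
  {"slide": [0,0,0],"rotation": [0,0,0]},
  {"slide": [0,0,0],"rotation": [0,0,0]},
  {"slide": [0,0,0],"rotation": [0,0,0]},
], fingers=0)

```text
time: 19.03
tool_pos: [0.4411, -0.3158, 0.0753]
tool_rot: [0.0, 0.145, 0.989, -0.0]
contact_force: [-0.9, -0.1, 0.7]
gripper_width: 0.193
```

```bash
python3 - <<'E'
from h import *
f=optics.grab_frame("wrist");p,R=tool();print(p,R.as_matrix().round(4).tolist(),state()["contact_force"])
crop(f,(180,170,380,340),3.8,"pics/w12.png",1.5)
E
```

```text
[ 0.44113659 -0.31581941  0.07530115] [[-0.9582, 0.2862, 0.0003], [0.2862, 0.9582, -0.0004], [-0.0004, -0.0003, -1.0]] [ 0.03196929 -0.11312452  2.3252719 ]
```

View pics/w12.png

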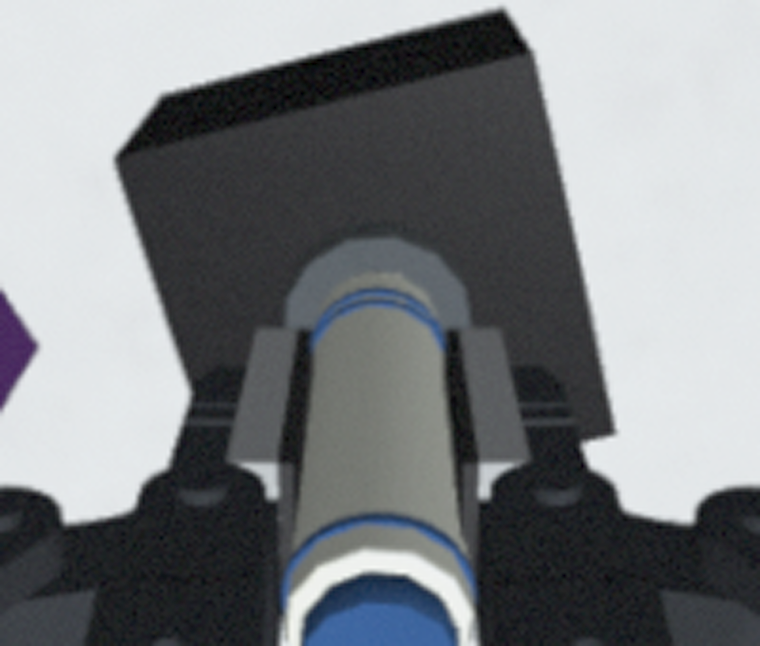

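Request:
jog_arm([
  {"slide": [0,0,-10],"rotation": [0,0,0]},
  {"slide": [0,0,-15],"rotation": [0,0,0]},
  {"slide": [0,0,-20],"rotation": [0,0,0]},
  {"slide": [0,0,-20],"rotation": [0,0,0]},
  {"slide": [0,0,-20],"rotation": [0,0,0]},
  {"slide": [0,0,-5],"rotation": [0,0,0]},
  {"slide": [0,0,0],"rotation": [0,0,0]},
  {"slide": [0,0,0],"rotation": [0,0,0]},
  {"slide": [0,0,0],"rotation": [0,0,0]},
  {"slide": [0,0,0],"rotation": [0,0,0]},
])

```text
time: 19.92
tool_pos: [0.4402, -0.3149, 0.163]
tool_rot: [-0.001, 0.145, 0.989, 0.001]
contact_force: [0.1, -0.5, -1.2]
gripper_width: 0.192
```

```bash
python3 - <<'E'
from h import *
f=optics.grab_frame("scene");p,R=tool();print(p,R.as_matrix().round(4).tolist(),state()["contact_force"])
crop(f,(290,190,450,340),4.5,"pics/s13.png",1.6)
f=optics.grab_frame("wrist")
crop(f,(180,170,380,340),3.8,"pics/w13.png",1.5)
E
```

```text
[ 0.44027038 -0.31502472  0.16325649] [[-0.9581, 0.2864, -0.0021], [0.2864, 0.9581, 0.002], [0.0026, 0.0013, -1.0]] [-0.79880825  0.10347909 -0.75227887]
```

View pics/s13.png

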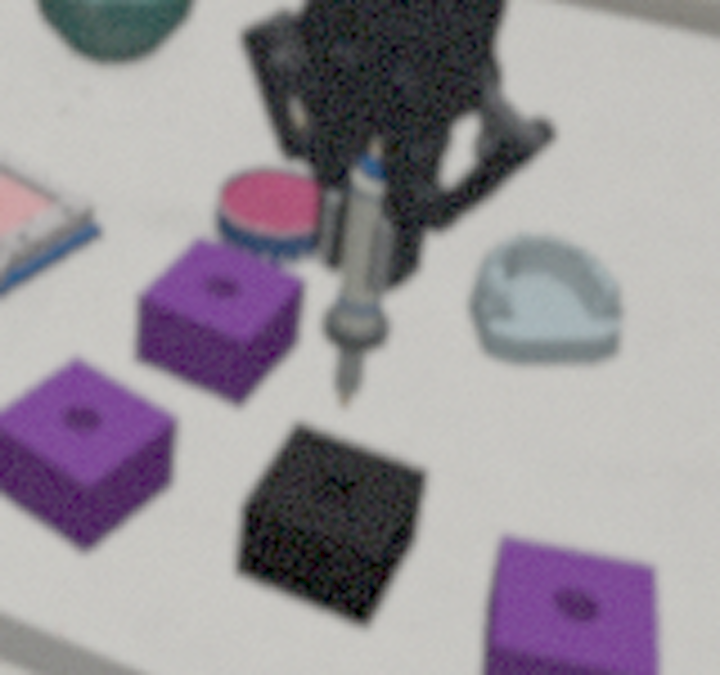

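View pics/w13.png

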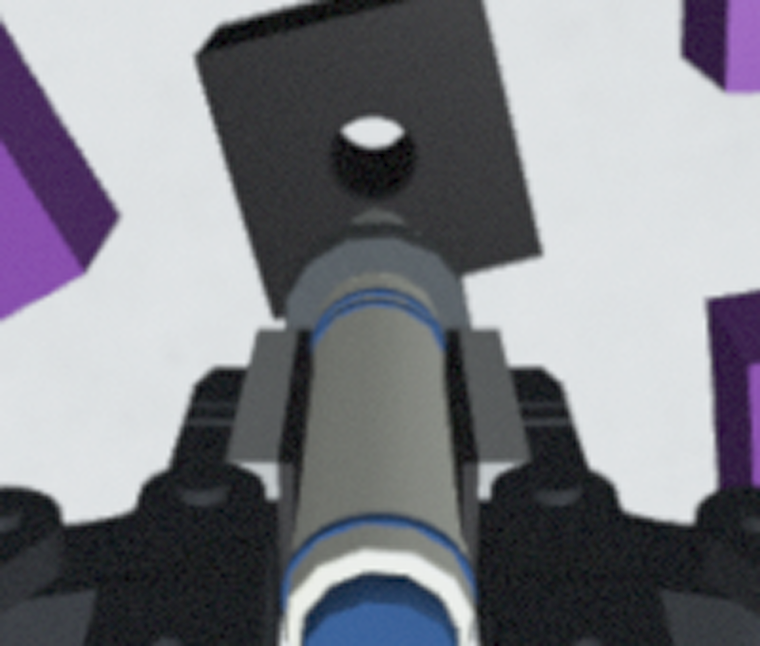

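Request:
jog_arm([
  {"slide": [-3.4,14.3,0],"rotation": [0,0,0]},
  {"slide": [-7,29,0],"rotation": [0,0,0]},
  {"slide": [-7,29,0],"rotation": [0,0,0]},
  {"slide": [-7,29,0],"rotation": [0,0,0]},
  {"slide": [-7,29,0],"rotation": [0,0,0]},
  {"slide": [-7,29,0],"rotation": [0,0,0]},
  {"slide": [-7,29,0],"rotation": [0,0,0]},
  {"slide": [-7,29,0],"rotation": [0,0,0]},
  {"slide": [-7,29,0],"rotation": [0,0,0]},
  {"slide": [-7,29,0],"rotation": [0,0,0]},
  {"slide": [-5,18,10],"rotation": [0,0,0]},
  {"slide": [0,0,15],"rotation": [0,0,0]},
  {"slide": [0,0,15],"rotation": [0,0,0]},
  {"slide": [0,0,0],"rotation": [0,0,0]},
  {"slide": [0,0,0],"rotation": [0,0,0]},
  {"slide": [0,0,0],"rotation": [0,0,0]},
])

```text
time: 21.35
tool_pos: [0.5935, -0.0553, 0.1254]
tool_rot: [0.0, 0.145, 0.989, -0.0]
contact_force: [0.7, -0.1, -1.1]
gripper_width: 0.195
```

```bash
python3 - <<'E'
from h import *
f=optics.grab_frame("scene");p,R=tool();print(p,instand(p),R.as_matrix().round(4).tolist(),state()["contact_force"])
crop(f,(220,140,360,280),4.3,"pics/s14.png",1.6)
f=optics.grab_frame("wrist")
crop(f,(180,170,380,340),3.8,"pics/w14.png",1.5)
M=H*[1,1,0]+U*.0484+V*.0071+[0,0,.016]
print(M,proj(f,M,"wrist"), (proj(f,M,"wrist")-[180,170]+.5)*3.8)
E
```

```text
[ 0.59390753 -0.0554825   0.12603732] [48.98603477  6.85689214 92.03731982] [[-0.958, 0.2867, 0.0015], [0.2867, 0.958, -0.0003], [-0.0015, 0.0001, -1.0]] [-0.31918479  0.57407012 -0.08516285]
[ 0.59341903 -0.0550831   0.016     ] [278.93148624 211.23983094] [377.83964771 158.61135756]
```

View pics/s14.png

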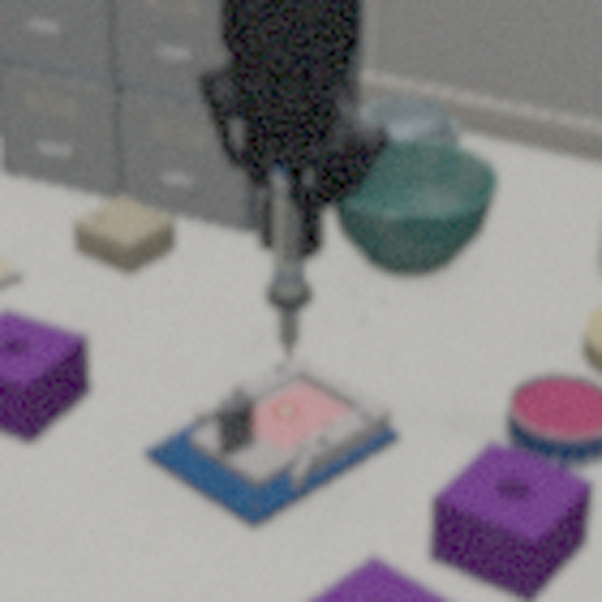

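View pics/w14.png

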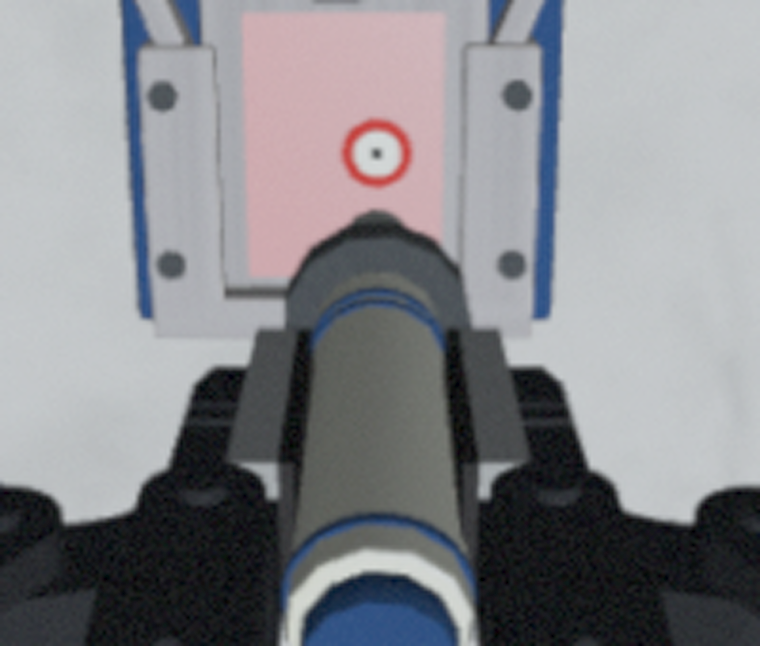

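```bash
python3 - <<'E'
from h import *
f,c,Rc=campose();print(c.round(4))
def tf(uv,ztool):  # point in tool frame at tool z
    K=f["camera_matrix"];d=np.array([(uv[0]-K[0][2])/K[0][0],(uv[1]-K[1][2])/K[1][1]]);r=np.hypot(*d)
    v=Rc@np.array([d[0]/r*np.sin(r),d[1]/r*np.sin(r),np.cos(r)]); return c+v*(ztool-c[2])/v[2]
cr=lambda u,v:np.array([180+(u+.5)/3.8-.5,170+(v+.5)/3.8-.5])
print("mark tool",tf(cr(376,153),.125-.016),tf(cr(376,153),.126-.016))
print("cap w11",tf(cr(377,559),.087-.130))
cr2=lambda u,v:np.array([200+(u+.5)/5-.5,130+(v+.5)/5-.5])
a=tf(cr2(270,434),.212-.130);b=tf(cr2(302,322),.212-.052)
print("cap,collar w10 tool",a,b,"after move",a-[.0043,-.0178,0],b-[.0043,-.0178,0])
# bore in w13, hole top centre approx crop(374,155) at z .044, TCP .165
print("bore w13",tf(cr(374,155),.165-.044))
E
```

```text
[ 7.080e-02  1.000e-04 -1.423e-01]
mark tool [ 2.15580019e-03 -6.09824204e-05  1.09000000e-01] [ 1.88268726e-03 -6.16826377e-05  1.10000000e-01]
cap w11 [ 3.54923412e-03  8.79515117e-05 -4.30000000e-02]
cap,collar w10 tool [ 0.00469824 -0.01804713  0.082     ] [ 0.00395051 -0.01777536  0.16      ] after move [ 0.00039824 -0.00024713  0.082     ] [-3.49489146e-04  2.46352431e-05  1.60000000e-01]
bore w13 [-0.00157925 -0.00051188  0.121     ]
```

```bash
python3 - <<'E'
from h import *
f,c,Rc=campose()
def tf(uv,ztool):
    K=f["camera_matrix"];d=np.array([(uv[0]-K[0][2])/K[0][0],(uv[1]-K[1][2])/K[1][1]]);r=np.hypot(*d)
    v=Rc@np.array([d[0]/r*np.sin(r),d[1]/r*np.sin(r),np.cos(r)]); return c+v*(ztool-c[2])/v[2]
cr=lambda u,v:np.array([180+(u+.5)/3.8-.5,170+(v+.5)/3.8-.5])
print("nose edge",tf(cr(376,210),.061), "tip?",tf(cr(376,210),.071))
print("collar rear edge",tf(cr(376,228),.031),tf(cr(376,228),.023),"sides",tf(cr(288,290),.023),tf(cr(466,290),.023))
E
```

```text
nose edge [ 4.90620270e-03 -5.93535543e-05  6.10000000e-02] tip? [ 1.67007724e-03 -6.70550485e-05  7.10000000e-02]
collar rear edge [ 1.18103980e-02 -3.95374229e-05  3.10000000e-02] [ 1.45286511e-02 -3.32245408e-05  2.30000000e-02] sides [ 0.0050844  -0.01272252  0.023     ] [0.00505661 0.01292169 0.023     ]
```

Request:
jog_arm([
  {"slide": [2.3,0,8],"rotation": [0,0,0]},
  {"slide": [0,0,12],"rotation": [0,0,0]},
  {"slide": [0,0,9],"rotation": [0,0,0]},
  {"slide": [0,0,3],"rotation": [0,0,0]},
  {"slide": [0,0,0],"rotation": [0,0,0]},
  {"slide": [0,0,0],"rotation": [0,0,0]},
  {"slide": [0,0,0],"rotation": [0,0,0]},
])

```text
time: 22.13
tool_pos: [0.5914, -0.0545, 0.0932]
tool_rot: [0.0, 0.145, 0.989, -0.0]
contact_force: [-0.2, -0.1, 0.0]
gripper_width: 0.193
```

```bash
python3 - <<'E'
from h import *
f=optics.grab_frame("scene");p,R=tool();print(p,instand(p),R.as_matrix().round(4).tolist(),state()["contact_force"])
crop(f,(250,180,330,270),7,"pics/s15.png",1.6)
f=optics.grab_frame("wrist")
crop(f,(220,170,340,270),6,"pics/w15.png",1.5)
for k,z in dict(mark=.016,probe_tip=.022).items():
  for n in ("scene","top","wrist"):
    g=optics.grab_frame(n)
    for d in place_of(k,n)[:1]:
        X=at_z(g,d["uv"],n,z);print(k,n,round(d["score"],2),np.round(d["uv"],1),instand(X).round(1))
E
```

```text
[ 0.591602   -0.05451361  0.09353465] [46.49991298  7.12881859 59.53465201] [[-0.9582, 0.2863, 0.001], [0.2863, 0.9582, -0.0002], [-0.001, 0.0001, -1.0]] [-0.03891827 -0.06275351 -0.85062205]
mark scene 0.66 [283.8 233.2] [ 48.   16.9 -18. ]
mark top 0.47 [286.  204.6] [ 52.9  14.1 -18. ]
mark wrist 0.59 [280.3 223. ] [ 45.2   8.3 -18. ]
probe_tip scene 0.63 [351.3 242.7] [ 133.8 -137.6  -12. ]
probe_tip top 0.44 [371.3 190.6] [ 184.7 -245.8  -12. ]
probe_tip wrist 0.64 [ 46.9 346.3] [ 180.5 -237.5  -12. ]
```

View pics/s15.png

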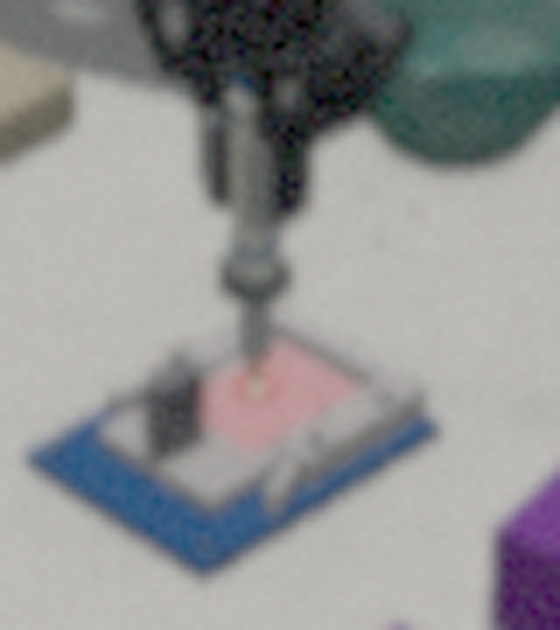

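View pics/w15.png

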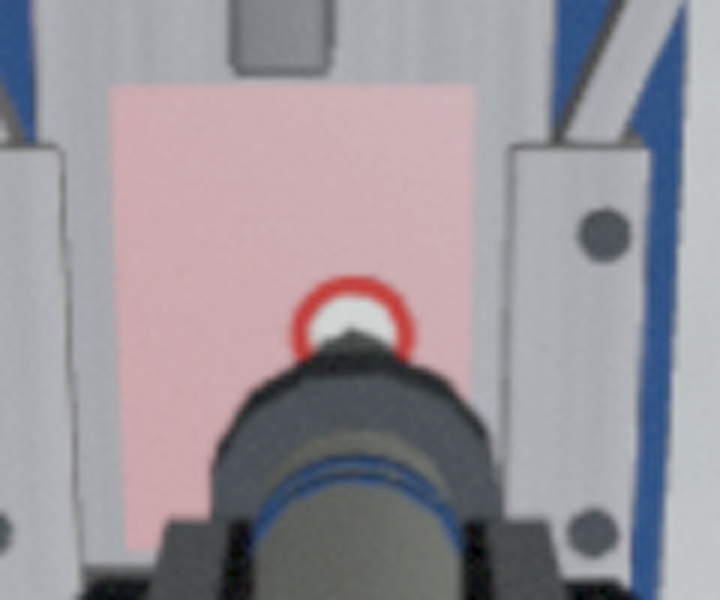

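```bash
python3 - <<'E'
from h import *
f,c,Rc=campose();p,R=tool();print(p)
def tf(uv,ztool):
    K=f["camera_matrix"];d=np.array([(uv[0]-K[0][2])/K[0][0],(uv[1]-K[1][2])/K[1][1]]);r=np.hypot(*d)
    v=Rc@np.array([d[0]/r*np.sin(r),d[1]/r*np.sin(r),np.cos(r)]); return c+v*(ztool-c[2])/v[2]
cr=lambda u,v:np.array([220+(u+.5)/6-.5,170+(v+.5)/6-.5])
print("mark",tf(cr(354,332),.077),"nose rear",tf(cr(353,329),.061))
g=optics.grab_frame("scene")
cs=lambda u,v:np.array([250+(u+.5)/7-.5,180+(v+.5)/7-.5])
print("scene mark",instand(at_z(g,cs(257,386),"scene",.016)))
for dx in(0,):
    for n,d in (("nose",.061),("tip",.071),("collar",.027)):
        q=p+np.array([0,0,-d]);print(n,(proj(g,q,"scene")-[250,180]+.5)*7)
E
```

```text
[ 0.59114707 -0.05443167  0.09299484]
mark [-1.49345253e-04 -3.09416973e-05  7.70000000e-02] nose rear [ 0.00537249 -0.00012837  0.061     ]
scene mark [ 47.75343407   7.36922902 -18.        ]
nose [254.93384849 353.31008367]
tip [254.84928702 375.4831746 ]
collar [255.22792744 276.19884995]
```

Request:
jog_arm([
  {"slide": [0,0,2],"rotation": [0,0,0]},
  {"slide": [0,0,2],"rotation": [0,0,0]},
  {"slide": [0,0,1],"rotation": [0,0,0]},
  {"slide": [0,0,0],"rotation": [0,0,0]},
  {"slide": [0,0,0],"rotation": [0,0,0]},
])

```text
time: 23.35
tool_pos: [0.591, -0.0544, 0.0878]
tool_rot: [-0.0, 0.145, 0.989, -0.0]
contact_force: [0.5, -1.0, -0.9]
gripper_width: 0.197
```

```bash
cat > fz.py <<'E'
from h import *
a=[];z=[]
for i in range(12):
    optics.grab_frame("scene");s=state();a.append(s["contact_force"]);z.append(s["tool_pos"])
print("F",np.mean(a,0).round(2),np.std(a,0).round(2),"p",np.mean(z,0).round(4),s["time"])
E
python3 fz.py
```

```text
F [-0.22  0.08 -0.88] [0.5  0.51 0.58] p [ 0.5912 -0.0544  0.088 ] 23.95
```

Request:
jog_arm([
  {"slide": [0,0,1],"rotation": [0,0,0]},
  {"slide": [0,0,1],"rotation": [0,0,0]},
  {"slide": [0,0,0],"rotation": [0,0,0]},
  {"slide": [0,0,0],"rotation": [0,0,0]},
])

```text
time: 24.28
tool_pos: [0.5914, -0.0545, 0.0863]
tool_rot: [0.0, 0.145, 0.989, -0.0]
contact_force: [-0.2, 0.5, -0.4]
gripper_width: 0.196
```

```bash
python3 fz.py
```

```text
F [0.09 0.1  0.56] [0.45 0.27 0.54] p [ 0.5913 -0.0545  0.0862] 24.8833
```

Request:
jog_arm([
  {"slide": [0,0,1],"rotation": [0,0,0]},
  {"slide": [0,0,1],"rotation": [0,0,0]},
  {"slide": [0,0,1],"rotation": [0,0,0]},
  {"slide": [0,0,0],"rotation": [0,0,0]},
  {"slide": [0,0,0],"rotation": [0,0,0]},
  {"slide": [0,0,0],"rotation": [0,0,0]},
])

```text
time: 25.38
tool_pos: [0.5913, -0.0544, 0.0832]
tool_rot: [0.0, 0.145, 0.989, -0.0]
contact_force: [0.2, 0.1, 1.7]
gripper_width: 0.198
```

```bash
python3 fz.py; python3 - <<'E'
from h import *
f=optics.grab_frame("scene");crop(f,(250,180,330,270),7,"pics/s16.png",1.6)
p,R=tool();print(p,instand(p),R.as_matrix().round(4).tolist())
f=optics.grab_frame("wrist");crop(f,(200,150,360,290),5,"pics/w16.png",1.5)
E
```

```text
F [ 0.41 -0.08  2.32] [0.37 0.46 0.32] p [ 0.5912 -0.0545  0.0831] 25.9833
[ 0.59121133 -0.05442503  0.08304852] [46.10017955  7.10243849 49.04851552] [[-0.9581, 0.2863, 0.0001], [0.2863, 0.9581, -0.0], [-0.0001, 0.0, -1.0]]
```

View pics/s16.png

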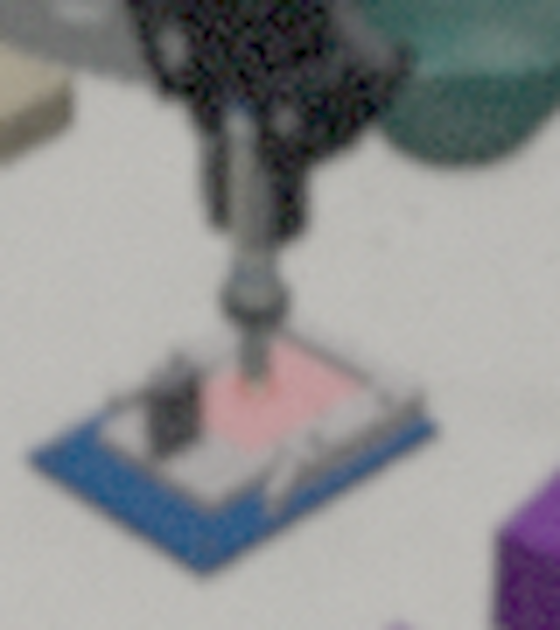

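View pics/w16.png

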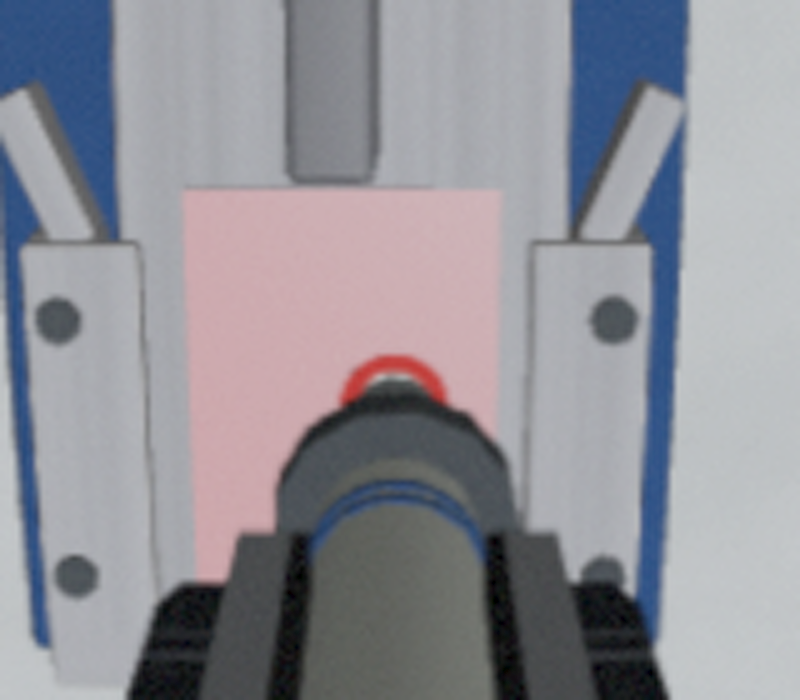

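```bash
python3 - <<'E'
from h import *
cr=lambda u,v:np.array([200+(u+.5)/5-.5,150+(v+.5)/5-.5])
f=optics.grab_frame("wrist")
for n,q,z in (("tab front top",(333,182),.05),("ring c",(395,403),.016),("guide L start",(82,241),.022),("guide R",(592,241),.022)):
    print(n,instand(at_z(f,cr(*q),"wrist",z)).round(1))
s=state();print(s["time"],s["contact_force"],s["gripper_width"],s["tool_pos"])
print(manip.job_done())
E
```

```text
tab front top [ 9.6  0.4 16. ]
ring c [ 46.8   7.1 -18. ]
guide L start [ 22.6 -33.6 -12. ]
guide R [ 22.8  32.5 -12. ]
26.1333 [0.25781762 0.24431413 3.30261434] 0.19245489673389798 [ 0.59118296 -0.05442002  0.08302101]
the job is handed in; nothing more can be done
None
```

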